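# Put the arched menu board up on the counter stand

### The arm

A 6-joint arm with a two-finger parallel gripper is mounted at the origin on a cart in front of the work surface, level with it; the furniture and walls round the work are solid. World frame = base frame: x ahead of the robot, y to its left, z up, the work surface at z = 0. Lengths are in m, angles in rad, forces in N, time in s.
With the tool pointing down it reaches from about 0.425 to 0.95 m from the base axis. Payload 3.5 kg.
Tool frame: the origin (TCP) lies at the centre of the arm's flange, where the gripper is bolted on; the fingertips stand 173 mm ahead of it and the grasp point (between the pads) lies 155 mm ahead of it (ctrl.tcp_to_grasp is the distance from the TCP to the grasp point, in m); z points along the fingers, x is the direction in which the jaws open and shut, and the axes are right-handed (so a half turn about z gives the same grasp; the last joint's range is limited). The gripper opens to 85 mm and grips with 20 to 120 N. Pads are 22 mm wide; open, the fingers measure 114 mm over their backs; the gripper's body (76 mm by 85 mm) begins 54 mm behind the grasp point. The pads swing forward as they close: fully open they stand 13 mm farther back than shut.
Start: joints at [-1.251, 0.286, 1.577, -0, 1.279, -0.15], TCP at [0.306, -0.602, 0.405] pointing down, gripper open.
Joint ranges: [-2.77, 2.77], [-0.9, 2.22], [0.21, 2.48], [-1.53, 4.67], [0.24, 2.81], [-2.84, 2.84]. Speed limits (rad/s): [2.79, 2.79, 3.14, 3.14, 3.14, 3.14].

### API

Orientations are given as a unit quaternion [x, y, z, w].
In Python, from plant import readout, imaging, ctrl, spotter gives the robot as it stands.
- The arm moves only by the tool apply_moves, never from a script. Its argument "steps" is a list of rows, each an object of numbers: "tx", "ty", "tz": the shift along the tool's x, y, z in mm; "wx", "wy", "wz": the turn, a rotation vector about the tool's x, y, z in rad. In form: [{"tx": .., "ty": .., "tz": .., "wx": .., "wy": .., "wz": ..}, ...]. A call has 1 to 12 rows; each row is the pose to reach, as a shift and turn from the pose commanded when the call began, along the tool's axes at that moment; what a row does not reach only later rows make up. A row lasts 1/10 s, in which the tool goes at most 50 mm and 8.59 degrees, less where a joint would pass 70% of its speed; a pose out of reach is approached as far as the arm can. A call with a gripper value outside its range is refused whole. "hand" is the opening, from 0 (shut) to 1 (fully open), set as the call begins (left out, the last holds). The fingers move at their own pace and stop on an object; "force" is the grip in N (left out, the last holds). Time passes only in rows, so rows that repeat a pose let the fingers close. It gives the time, the measured TCP pose, the force and the opening at its end, in the units of the state.
- readout.get_state(): the state, without advancing time (a new reading comes with each control period).
- imaging.read_camera(name): name is "side" or "top" or "wrist"; returns a dict with "img" (400x640x3 uint8, red, green, blue), "vfov" (degrees; the focal length in pixels is half the picture's height over the tangent of half this angle, whatever the lens; pixels are square), "cx", "cy" (the principal point, pixels), "k1" (the pictures are not rectified: a ray, as slopes to the right and down, at radius r is drawn at 1 + k1 r^2 times it, then the intrinsics apply), "R" (3x3) and "t" (3): a world point X has camera coordinates R X + t; the wrist camera has in their place "tool_from_camera" (4x4, takes a point from camera to tool coordinates, whose origin is the TCP and whose axes are the tool frame's). Camera axes: x right, y down, z forward; pixel columns grow to the right and rows downward; lengths in m; the calibration is good to about 2 mm. A picture is of the moment at which its call begins: read the wrist's pose just before it. There is no depth.
- ctrl.sign_off(): hands the job in, once; it reports no verdict.
Trained networks look in the newest picture that a camera, given by its name, has taken for a name from the list of things; names that differ only in an ending like _2 or _b are one class to them, and where a whole thing is asked for, a point or a joint stands for the part that bears it (a point fixed in the world has none). Each returns a list of dicts, best first, with "confidence" (0 to 1); they miss things now and then, are a little off and sometimes report something else, mostly with a low value. They report only what shows in the picture. A call takes as long as a camera call.
- spotter.trace(camera, label): "region" (400x640 bool, what is visible of it) and "uv" ([column, row] in pixels, amid what is visible of it).
The state is a dict: "time": time; "qpos": joint angles; "dq": joint speeds; "joint_efforts": joint torques, N m; "eef_pos": TCP position; "tcp_rot": TCP orientation; "contact_force": force on the tool from outside, world axes, zero at the start; "wrist_torque": the same for the moment, N m; "opening": opening from 0.0 (shut) to 1.0 (fully open).
Only numpy, scipy, OpenCV 4.12 (cv2) and the standard library are available. Lean on these libraries where they do the work, as an engineer would, in place of code of your own. Each camera call takes 0.05 s, during which the arm holds its last target.

### The job

Take the round-topped menu board out of the wooden rack and set it gently, round end up, in the middle of the sloped counter stand's ledge, so that it rests on the ledge behind the lip and leans flat against the back rest. Then swing the stand's wire bail up and over until its rubber-covered bar bears on the front of the board, and let go. Leave the square-topped board in the rack and do not disturb the bar things around.

Things in the scene. Friction and masses are not known exactly. Their poses are not given: they have to be found in the camera images.
- arch_board_center (a point): centre of the menu board with the half-round top: slate in a thin wooden frame, 120 wide (y), 140 high (z, up to the round end), 12 thick (x), 0.25 kg; the top 60 mm is a half circle. Both faces are alike (chalk-drawn stemmed glass); either may face out. Lower edge 70 mm below, top 70 mm above this point. Starts upright in one of the rack's slots
- square_board_center (a point): the same for the other menu board, with a square top: 120 x 140 x 12 mm, same axes; it stands in the rack's other slot and stays there
- rack: low fixed oak rack, 150 (x) x 140 (y) x 32 high, origin at the centre of its underside. Two slots along its y, at x = -37.5 and +37.5 mm, 14.5 mm wide, floor 8 mm above the table, 24 mm deep, end stops 3 mm beyond the board's edges: lift a board straight up by 26 mm or more to free it
- stand_rest: slope of the fixed counter stand. Origin: mid seat line (ledge top meets rest front), 55 mm above table. x: square into the rest, to the back; y: along the ledge; z: up the slope, leaning back 25 deg from vertical. Rest plate 130 wide, top at z = 72 mm (board stands 68 higher). Lip: back face at x = -18, 6 thick, 8 higher than the ledge. Seated board has its centre at x -6, y 0, z 70 mm
- bail (a joint): angle of the wire bail (rad): a U of steel wire hinged at the ends of the lip. 0: down on its stop, bar in front of the stand, 5 degrees above level; grows as the bar swings up and back. 1.48: upright; 1.99: bar against a seated board; 2.18: stop, if there is no board. Stiff hinge (0.045 N m, 0.8 N at the bar): it stays where it is left. Starts at 0 to 0.4
- bail_bar (a point): middle of the bail's bar: a round bar along the stand's y, covered by a rubber sleeve 10 mm in diameter and 90 mm long; 60 mm from the hinge line. The whole bail is 143 mm wide
- bail_hinge (a point): middle of the bail's hinge line, fixed, in the lip of the ledge, 64 mm above the table; the line runs along the stand's y. Its axes are those of the stand's base: x level, from the front of the stand to its back, z up
- jigger: loose steel double jigger, 43 mm across, 73 high, standing on the table; origin at the centre of its underside
- tumbler: loose upturned glass tumbler, 78 mm across, 92 high, on the table; origin at the centre of its underside
- coasters: loose stack of pulp coasters, 96 mm across, 13 high, on the table; origin at the centre of its underside

How it is judged:
On the way:
1. the round-topped board stands on the ledge and leans against the rest (x of arch_board_center in the frame of stand_rest between -0.012 and 0 m and y of arch_board_center in the frame of stand_rest between -0.02 and 0.02 m and z of arch_board_center in the frame of stand_rest between 0.064 and 0.076 m and angle between the x axis of arch_board_center and the x axis of stand_rest, either way round below 0.09 rad and angle between arch_board_center's own z axis and vertical below 0.6 rad), for 0.2 s.
At the end, for the whole second after the job is handed in: round-topped board upright on the ledge behind the lip: within 20 mm of the middle, 6 mm of its seated place along and square to the slope, flat to 5 degrees; bail's bar on its front (joint over 1.9); all at rest; square-topped board still upright in the rack (all of step 1 and value of joint bail above 1.9 rad and linear speed of arch_board below 0.01 m/s and velocity of joint bail below 0.05 rad/s and distance between square_board_center and rack below 0.1 m and angle between square_board_center's own z axis and vertical below 0.2 rad); the robot touches nothing.
It fails at once if the square-topped board is moved by more than 25 mm (distance of square_board_center from where it was at the start of the episode above 0.025 m).
It fails at once if the board is dropped or slammed onto the stand (faster than 0.5 m/s within 3 cm of its seated place) (linear speed of arch_board above 0.5 m/s and z of arch_board_center in the frame of stand_rest between 0.04 and 0.1 m and x of arch_board_center in the frame of stand_rest between -0.04 and 0.03 m and y of arch_board_center in the frame of stand_rest between -0.05 and 0.05 m).
It fails at once if the jigger, the tumbler or the coasters are shifted by more than 30 mm or upset (distance of any of jigger, tumbler, coasters from where it was at the start of the episode above 0.03 m or angle between any of jigger, tumbler's own z axis and vertical above 0.5 rad).
It also fails if it takes over 56 s, if anything falls off the work surface, if the arm or the gripper's body presses on something with over 40 N, if the wrist force passes 120 N, or if a joint passes its speed limit or range.

## Working session

There is one attempt and no reset: what is moved stays moved. The work goes in short steps, Python scripts to look and compute and a tool call to move; the robot and the scene stay as the last step left them, time stands still between calls to the robot, and variables do not carry over. Pictures are saved under pics/ and viewed, and the job is handed in when it is done.

Besides the shell and the picture viewer there is one more tool, called by a JSON object that holds its "method" and its "body". apply_moves: Moves the arm, as the interface text tells. Its arguments: {"type":"object","properties":{"steps":{"type":"array","items":{"type":"object","properties":{"tx":{"type":"number"},"ty":{"type":"number"},"tz":{"type":"number"},"wx":{"type":"number"},"wy":{"type":"number"},"wz":{"type":"number"}}}},"hand":{"type":"number"},"force":{"type":"number"}},"required":["steps"]}

```bash
mkdir -p pics; ls; cat > h.py <<'E'
import numpy as np, cv2
from scipy.spatial.transform import Rotation as Ro
from plant import readout, imaging, ctrl, spotter
E
python3 - <<'E'
from h import *
s=readout.get_state(); print({k:np.round(v,4) for k,v in s.items()}, ctrl.tcp_to_grasp)
for n in ["side","top","wrist"]:
    c=imaging.read_camera(n); cv2.imwrite(f"pics/{n}0.png",c["img"][:,:,::-1])
    print(n,{k:np.round(v,4).tolist() for k,v in c.items() if k!="img"})
    for l in ["arch_board_center","square_board_center","rack","stand_rest","bail","bail_bar","jigger","tumbler","coasters"]:
        r=spotter.trace(n,l)
        print(l,[(round(d["confidence"],2),np.round(d["uv"]).tolist(),int(d["region"].sum())) for d in r])
E
```

```text
pics
{'time': np.float64(0.0), 'qpos': array([-1.251 ,  0.2872,  1.5782,  0.    ,  1.2786, -0.15  ]), 'dq': array([-0.0007,  0.0002,  0.0005,  0.0012, -0.0005,  0.0011]), 'joint_efforts': array([-9.00000e-04, -4.05989e+01, -2.92625e+01, -2.00000e-04,
        5.80000e-03, -0.00000e+00]), 'eef_pos': array([ 0.3055, -0.6016,  0.4033]), 'tcp_rot': array([ 8.523e-01, -5.231e-01, -9.000e-04, -8.000e-04]), 'contact_force': array([ 0.3856, -0.1889, -0.2239]), 'wrist_torque': array([ 0.0278, -0.0123, -0.0727]), 'opening': np.float64(0.9994)} 0.1547
side {'vfov': 46.165, 'cx': 316.8703, 'cy': 202.3137, 'k1': -0.0865, 'R': [[-0.9573, -0.2884, -0.0205], [-0.0972, 0.3876, -0.9167], [0.2724, -0.8756, -0.399]], 't': [0.579, 0.1359, 0.9848]}
arch_board_center [(0.95, [333.0, 241.0], 894)]
square_board_center [(0.82, [294.0, 240.0], 1267)]
rack [(0.91, [315.0, 275.0], 2779)]
stand_rest []
bail [(0.62, [379.0, 179.0], 101), (0.5, [294.0, 239.0], 1219)]
bail_bar [(0.56, [366.0, 193.0], 26)]
jigger [(0.75, [285.0, 209.0], 223)]
tumbler [(0.77, [266.0, 190.0], 956)]
coasters [(0.79, [389.0, 235.0], 714)]
[... 245 characters left out ...]
d_center [(0.86, [231.0, 198.0], 720), (0.3, [238.0, 220.0], 2613)]
rack [(0.76, [237.0, 219.0], 2563)]
stand_rest [(0.74, [387.0, 217.0], 1667)]
bail [(0.76, [394.0, 250.0], 284), (0.65, [231.0, 229.0], 491)]
bail_bar [(0.7, [398.0, 250.0], 469)]
jigger [(0.73, [312.0, 165.0], 309)]
tumbler [(0.18, [384.0, 214.0], 4008)]
coasters [(0.62, [311.0, 272.0], 1281)]
wrist {'vfov': 68.0423, 'cx': 322.5382, 'cy': 201.2627, 'k1': -0.0307, 'tool_from_camera': [[1.0, -0.0001, -0.0002, -0.0003], [0.0001, 0.9614, 0.2752, -0.071], [0.0001, -0.2752, 0.9614, 0.0303], [0.0, 0.0, 0.0, 1.0]]}
arch_board_center []
square_board_center []
rack []
stand_rest []
bail []
bail_bar []
jigger []
tumbler []
coasters []
```

View pics/side0.png

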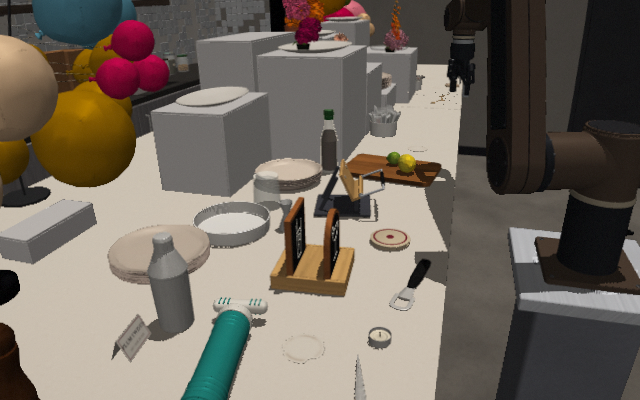

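View pics/top0.png

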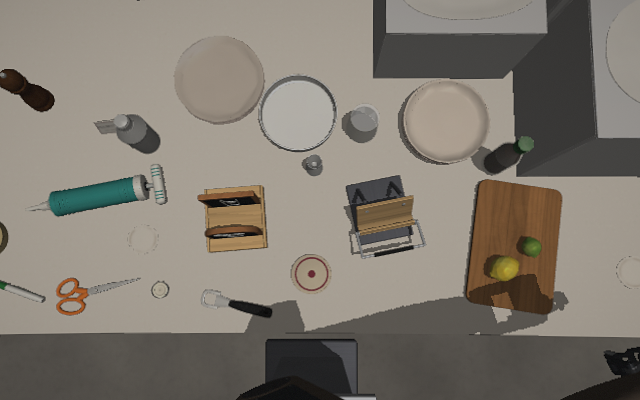

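View pics/wrist0.png

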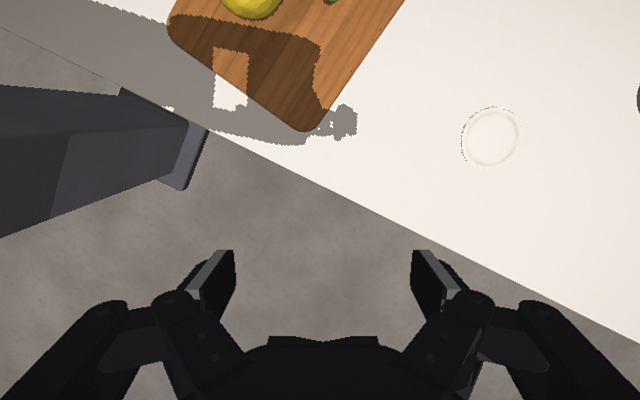

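The arch board is in the rack's near slot, at top-camera pixel (232,232). The stand is at about (387,222), with the bail bar at about (394,250) on the robot side. I'll take a closer look and get rough positions.

```bash
cat >> h.py <<'E'
def K(c):
    f=200/np.tan(np.radians(c["vfov"])/2); return np.array([[f,0,c["cx"]],[0,f,c["cy"]],[0,0,1]])
def pose(c,st=None):
    """R,t world->cam"""
    if "R" in c: return np.array(c["R"]),np.array(c["t"])
    T=np.eye(4);T[:3,:3]=Ro.from_quat(st["tcp_rot"]).as_matrix();T[:3,3]=st["eef_pos"]
    M=np.linalg.inv(T@np.array(c["tool_from_camera"])); return M[:3,:3],M[:3,3]
def proj(c,X,st=None):
    R,t=pose(c,st); 
    return cv2.projectPoints(np.atleast_2d(X).astype(float),cv2.Rodrigues(R)[0],t,K(c),np.array([c["k1"],0,0,0.]))[0][:,0]
def ray(c,uv,st=None):
    R,t=pose(c,st)
    n=cv2.undistortPoints(np.array(uv,float).reshape(-1,1,2),K(c),np.array([c["k1"],0,0,0.]))[:,0]
    return -R.T@t, np.c_[n,np.ones(len(n))]@R
def onz(c,uv,z,st=None):
    o,d=ray(c,uv,st); return o+d*((z-o[2])/d[:,2])[:,None]
def tri(views):
    """views: list of (c,uv,st)"""
    A=np.zeros((3,3));b=np.zeros(3);L=[]
    for c,uv,st in views:
        o,d=ray(c,[uv],st);d=d[0]/np.linalg.norm(d[0]);P=np.eye(3)-np.outer(d,d);A+=P;b+=P@o;L.append((o,P))
    X=np.linalg.solve(A,b); return X,[float(np.linalg.norm(P@(X-o))) for o,P in L]
def snap(n,name):
    st=readout.get_state(); c=imaging.read_camera(n); cv2.imwrite(f"pics/{name}.png",c["img"][:,:,::-1])
    import pickle; pickle.dump((c,st),open(f"pics/{name}.pkl","wb")); return c,st
def load(name):
    import pickle; return pickle.load(open(f"pics/{name}.pkl","rb"))
def crop(name,x0,y0,x1,y1,s,out):
    im=cv2.imread(f"pics/{name}.png")[y0:y1,x0:x1]; cv2.imwrite(f"pics/{out}.png",cv2.resize(im,None,fx=s,fy=s,interpolation=cv2.INTER_CUBIC))
E
python3 - <<'E'
from h import *
snap("side","side1"); c,_=snap("top","top1")
crop("top1",190,140,440,300,3.2,"t1"); crop("side1",240,150,440,310,4,"s1")
for n,uv,z in [("arch",[232,232],.12),("sq",[231,198],.12),("rack",[236,219],.03),("bail",[394,250],.07),("jig",[312,165],.05),("coast",[311,272],.013),("tumb",[362,123],.05),("standbase",[387,222],.05)]:
    print(n,np.round(onz(c,[uv],z),3))
E
```

```text
arch [[0.519 0.168 0.12 ]]
sq [[0.594 0.172 0.12 ]]
rack [[0.557 0.174 0.03 ]]
bail [[ 0.483 -0.195  0.07 ]]
jig [[ 0.685 -0.006  0.05 ]]
coast [[ 0.433 -0.005  0.013]]
tumb [[ 0.788 -0.125  0.05 ]]
standbase [[ 0.55  -0.182  0.05 ]]
```

View pics/t1.png

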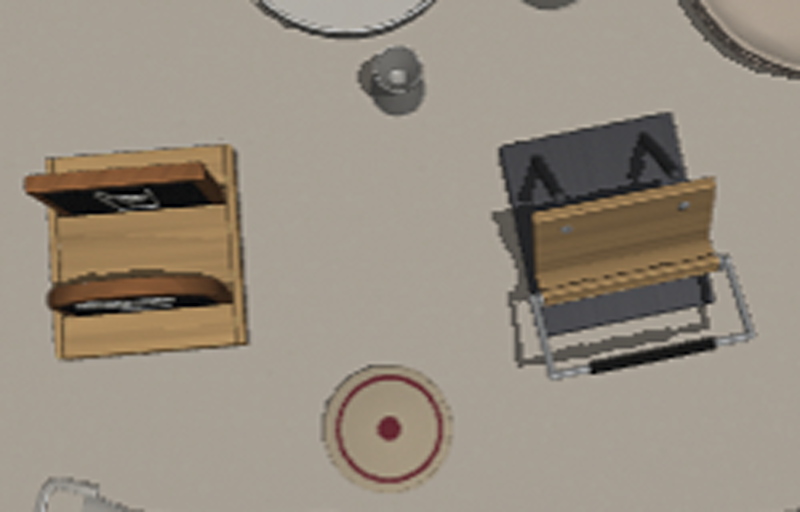

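View pics/s1.png

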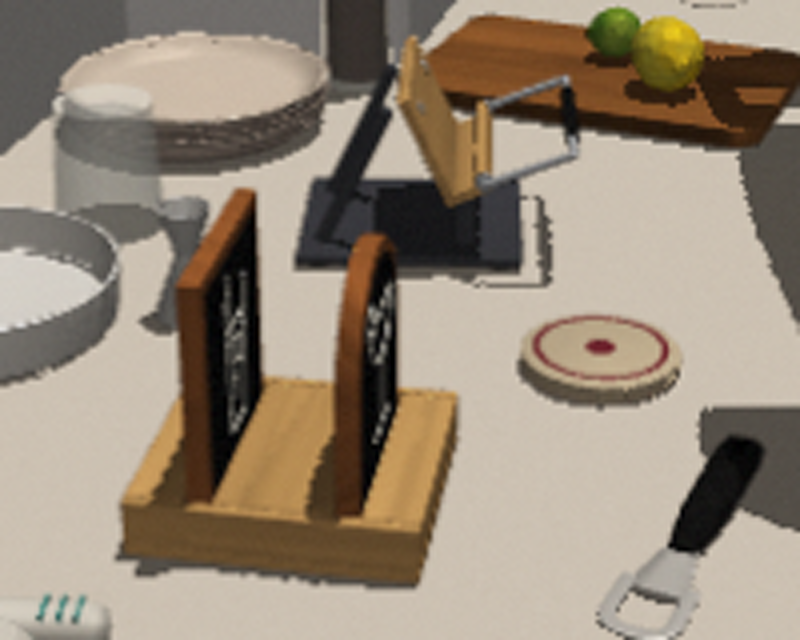

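```bash
cat >> h.py <<'E'
def down(yaw, pitch=0):
    """tool x at azimuth yaw (level when pitch 0), z down; pitch>0 tilts tool z toward +x(yaw) (fingers forward)"""
    x=np.array([np.cos(yaw),np.sin(yaw),0]);z=np.array([0,0,-1.])
    M=np.c_[x,np.cross(z,x),z]
    p=pitch; ax=np.cross(z,x) # rotate about horizontal tool y
    return Ro.from_rotvec(np.array(ax)*(-p) if False else ax*p).as_matrix()@M
def rel(p,M):
    st=readout.get_state();R0=Ro.from_quat(st["tcp_rot"])
    d=R0.inv().apply(np.array(p)-st["eef_pos"])*1000; w=(R0.inv()*Ro.from_matrix(M)).as_rotvec()
    print("t",np.round(d,1),"w",np.round(w,4)); return d,w
E
python3 - <<'E'
from h import *
print(down(0.2,0.3)[:,2])
rel([0.54,-0.27,0.42],down(np.radians(11)))
E
```

```text
[ 0.28962948  0.0587108  -0.95533649]
t [-189.8 -359.2  -15.3] w [-0.    -0.    -1.293]
```

{"method": "apply_moves", "body": {"steps": [{"tx": -190,"ty": -359,"tz": -15,"wx": 0,"wy": 0,"wz": -1.293},{"tx": -190,"ty": -359,"tz": -15,"wx": 0,"wy": 0,"wz": -1.293},{"tx": -190,"ty": -359,"tz": -15,"wx": 0,"wy": 0,"wz": -1.293},{"tx": -190,"ty": -359,"tz": -15,"wx": 0,"wy": 0,"wz": -1.293},{"tx": -190,"ty": -359,"tz": -15,"wx": 0,"wy": 0,"wz": -1.293},{"tx": -190,"ty": -359,"tz": -15,"wx": 0,"wy": 0,"wz": -1.293},{"tx": -190,"ty": -359,"tz": -15,"wx": 0,"wy": 0,"wz": -1.293},{"tx": -190,"ty": -359,"tz": -15,"wx": 0,"wy": 0,"wz": -1.293},{"tx": -190,"ty": -359,"tz": -15,"wx": 0,"wy": 0,"wz": -1.293},{"tx": -190,"ty": -359,"tz": -15,"wx": 0,"wy": 0,"wz": -1.293},{"tx": -190,"ty": -359,"tz": -15,"wx": 0,"wy": 0,"wz": -1.293},{"tx": -190,"ty": -359,"tz": -15,"wx": 0,"wy": 0,"wz": -1.293}], "hand": 0.5}}

```text
time: 2.8
eef_pos: [0.5391, -0.2709, 0.4196]
tcp_rot: [0.996, 0.094, -0.0, 0.0]
contact_force: [0.5, 0.3, 0.0]
opening: 0.499
```

```bash
python3 - <<'E'
from h import *
c,s=snap("wrist","wA"); print(s["time"],s["eef_pos"],s["dq"].round(3),s["qpos"].round(3))
rel([0.54,-0.17,0.42],down(np.radians(11)))
E
```

```text
2.8 [ 0.53914109 -0.2709098   0.41962558] [-0.009  0.002  0.001  0.001 -0.001 -0.007] [-0.634  0.119  1.744 -0.     1.279 -0.823]
t [ 19.9 -99.1  -0.4] w [-0.      0.0003 -0.003 ]
```

View pics/wA.png

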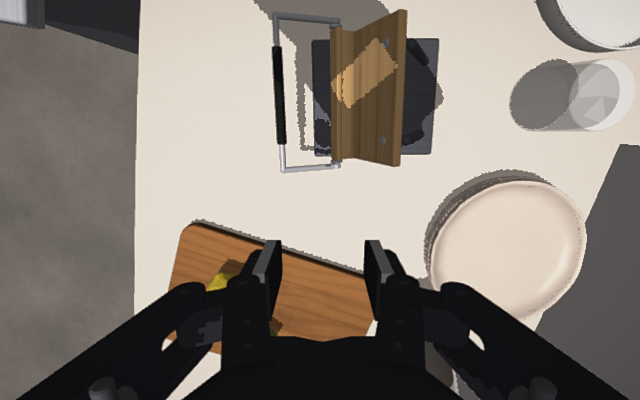

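The wrist view shows the stand upright in the frame. The bar runs from (278,48) to (280,145) and the lip is at column 333. I'll move for a second viewpoint.

{"method": "apply_moves", "body": {"steps": [{"tx": -40,"ty": -70,"tz": 0},{"tx": -60,"ty": -70,"tz": 0},{"tx": -60,"ty": -70,"tz": 0},{"tx": -60,"ty": -70,"tz": 0},{"tx": -60,"ty": -70,"tz": 0}]}}

```text
$.steps[0]: bad value
```

```bash
python3 - <<'E'
from h import *
c,s=snap("wrist","wB"); print(s["time"],s["eef_pos"],s["dq"].round(3))
crop("wA",250,0,450,180,4,"wAc");
E
```

```text
2.85 [ 0.53908198 -0.27103225  0.41960197] [-0.002 -0.001 -0.002  0.003 -0.002 -0.004]
```

View pics/wB.png

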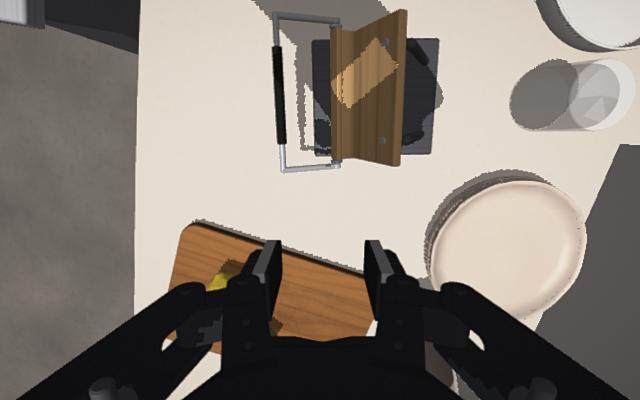

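View pics/wAc.png

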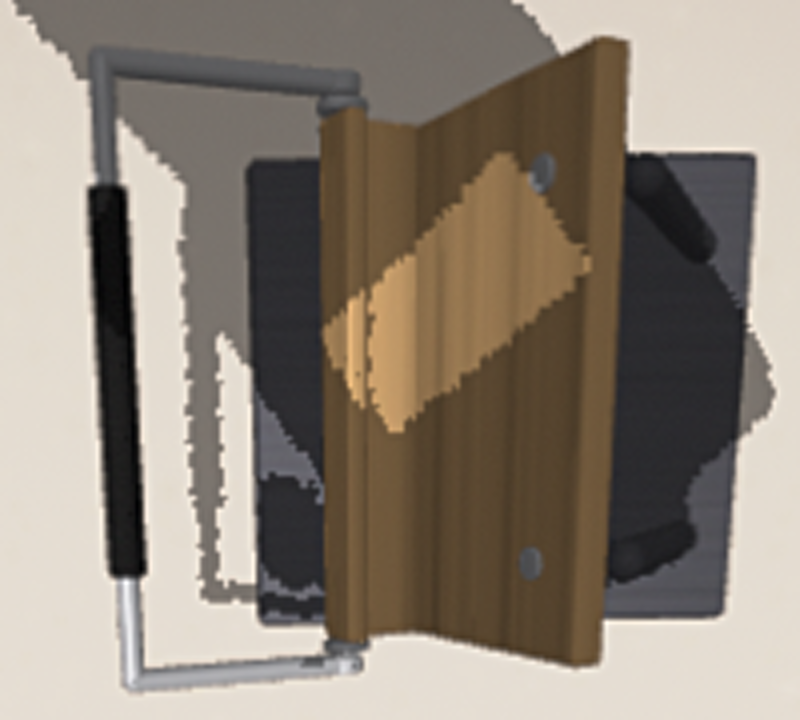

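{"method": "apply_moves", "body": {"steps": [{"tx": -40,"ty": -70,"tz": 0,"wx": 0,"wy": 0,"wz": 0},{"tx": -60,"ty": -70,"tz": 0,"wx": 0,"wy": 0,"wz": 0},{"tx": -60,"ty": -70,"tz": 0,"wx": 0,"wy": 0,"wz": 0},{"tx": -60,"ty": -70,"tz": 0,"wx": 0,"wy": 0,"wz": 0},{"tx": -60,"ty": -70,"tz": 0,"wx": 0,"wy": 0,"wz": 0}]}}

```text
time: 3.4
eef_pos: [0.4678, -0.2136, 0.4207]
tcp_rot: [0.995, 0.095, 0.001, 0.001]
contact_force: [0.3, 0.6, 1.0]
opening: 0.499
```

```bash
python3 - <<'E'
from h import *
c,s=snap("wrist","wB"); print(s["time"],s["eef_pos"],s["dq"].round(3))
crop("wB",300,50,500,230,4,"wBc");
E
```

```text
3.4 [ 0.4677691  -0.21361922  0.42070296] [ 0.003  0.016 -0.02   0.001  0.003 -0.002]
```

View pics/wB.png

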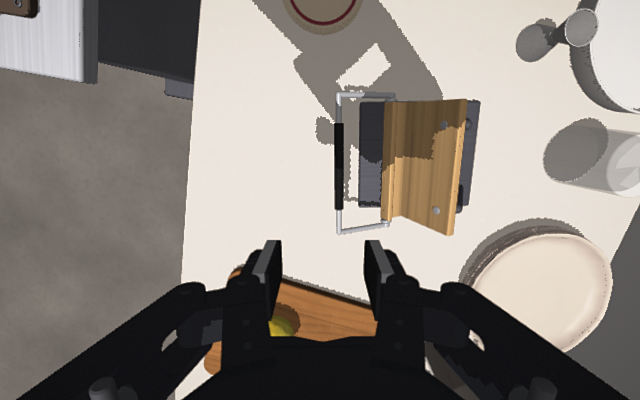

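View pics/wBc.png

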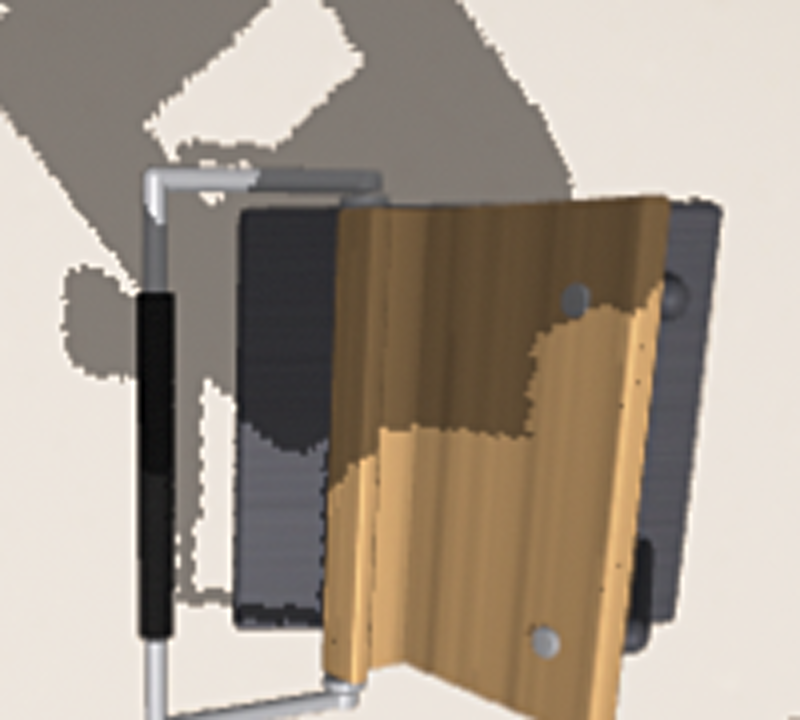

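```bash
cat >> h.py <<'E'
def stand_T(p):
    """p: x,y,z,yaw -> (R,o) rest frame; lean back 25deg"""
    x,y,z,a=p; b=np.radians(25)
    Rb=Ro.from_euler('z',a).as_matrix(); 
    Rr=Rb@np.c_[[np.cos(b),0,-np.sin(b)],[0,1,0],[np.sin(b),0,np.cos(b)]]
    return Rb,Rr,np.array([x,y,z])
E
cat > fit.py <<'E'
from h import *
from scipy.optimize import least_squares
A=load("wA");B=load("wB")
obs=[(A,(0,65,72),(400.7,9.5)),(A,(0,-65,72),(393.5,165.3)),(B,(0,65,72),(459.5,99.7)),(B,(0,-65,72),(447.5,233.5)),
(A,(-18,'w',8),(341,27.5)),(A,(-18,'-w',8),(341.5,160)),(A,(-24,'w',8),(330.5,28)),(A,(-24,'-w',8),(331.8,160)),
(B,(-18,'w',8),(393,102.2)),(B,(-18,'-w',8),(390.2,220.7)),(B,(-24,'w',8),(384.5,102.2)),(B,(-24,'-w',8),(381.3,219.5)),
(A,(0,'w',0),(354.2,31.7)),(A,(0,'-w',0),(353.3,158.3)),
(A,'b+',(277,46.5)),(A,'b-',(282,144.2)),(B,'b+',(338.7,123.2)),(B,'b-',(339,209.2))]
def model(q):
    Rb,Rr,o=stand_T(q[:4]); w=q[4]*1000; out=[]
    h=o+Rb@np.array([q[6],0,0.009])
    for (c,s),m,uv in obs:
        if isinstance(m,str):
            th=q[5]+np.radians(5)
            X=h+Rb@np.array([-.06*np.cos(th),.045*(1 if m=='b+' else -1),.06*np.sin(th)])
        else:
            m=[w if v=='w' else -w if v=='-w' else v for v in m]
            X=o+Rr@np.array(m)/1000
        out.append(proj(c,X,s)[0]-np.array(uv))
    return np.array(out)
def res(q): return np.r_[model(q).ravel(),(q[2]-.055)/.001,(q[6]+.019)/.003*1]
r=least_squares(res,[0.55,-.19,.055,.19,.065,.2,-.019],loss='soft_l1')
if __name__=="__main__":
    print(np.round(r.x,4)); print(np.round(model(r.x),1).tolist())
    # per-view fit
E
python3 fit.py
python3 - <<'E'
from h import *
crop("wB",420,80,500,250,3.5,"wBd")
E
```

```text
[ 0.5545 -0.1763  0.0538  0.21    0.0645  0.3206 -0.0186]
[[-3.0, -1.2], [-1.8, 1.9], [-0.0, -1.2], [-1.7, 3.0], [-0.4, 0.3], [-0.2, -0.2], [4.6, -0.8], [4.6, 0.3], [3.3, 0.1], [0.8, -0.9], [7.1, 0.0], [5.5, 1.1], [-1.8, 0.0], [-1.4, -0.5], [-0.3, 0.4], [0.1, 0.2], [0.0, -0.2], [0.1, 0.2]]
```

View pics/wBd.png

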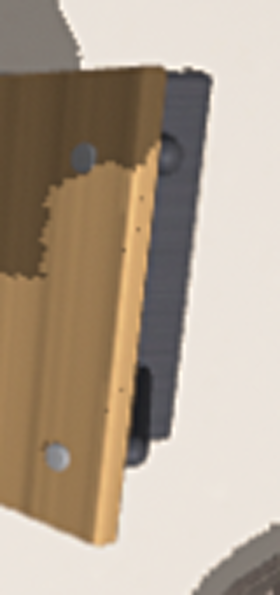

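```bash
sed -i "s/(447.5,233.5)/(447.7,235.1)/; s/(A,(-24,'w',8),(330.5,28)),(A,(-24,'-w',8),(331.8,160)),//; s/,(B,(-24,'w',8),(384.5,102.2)),(B,(-24,'-w',8),(381.3,219.5))//" fit.py; python3 fit.py
python3 - <<'E'
from h import *
im=cv2.imread("pics/wA.png")[0:180,320:430]; cv2.imwrite("pics/wAe.png",cv2.resize(im[0:90],None,fx=7,fy=6,interpolation=cv2.INTER_CUBIC))
im=cv2.imread("pics/wA.png")[90:180,320:430]; cv2.imwrite("pics/wAf.png",cv2.resize(im,None,fx=7,fy=6,interpolation=cv2.INTER_CUBIC))
E
```

```text
[ 0.5554 -0.1762  0.0539  0.2097  0.0648  0.3146 -0.0194]
[[-1.8, -1.0], [-0.8, 2.0], [1.1, -1.1], [-1.0, 1.5], [0.6, 0.0], [0.6, 0.2], [4.2, -0.2], [1.6, -0.6], [-0.8, -0.2], [-0.6, -0.2], [-0.2, 0.6], [0.1, 0.2], [0.0, -0.1], [0.1, 0.2]]
```

View pics/wAe.png

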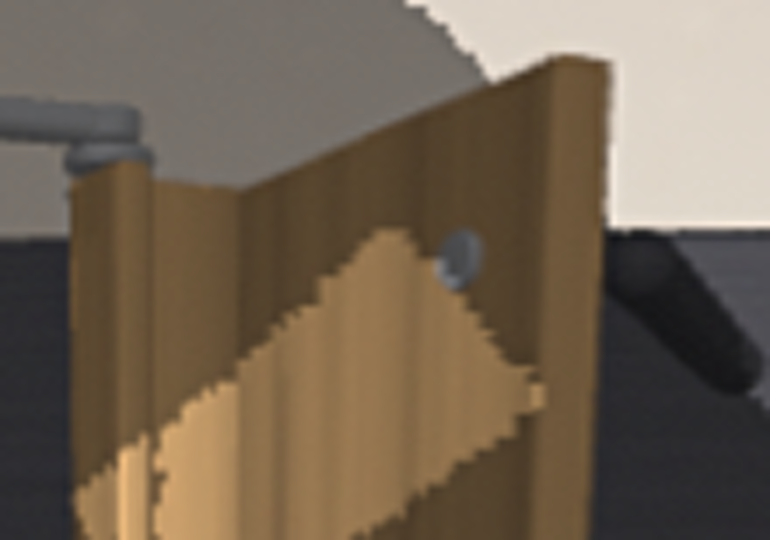

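View pics/wAf.png

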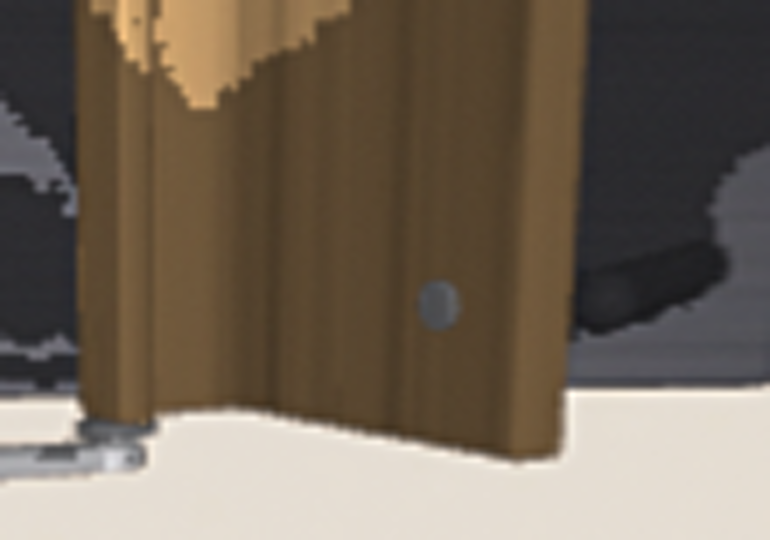

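```bash

python3 - <<'E'
from h import *
I=cv2.imread("pics/wB.png")
cv2.imwrite("pics/wBe.png",cv2.resize(I[90:165,370:480],None,fx=7,fy=7,interpolation=cv2.INTER_CUBIC))
cv2.imwrite("pics/wBf.png",cv2.resize(I[165:240,370:480],None,fx=7,fy=7,interpolation=cv2.INTER_CUBIC))
E
```

```text
(no output)
```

View pics/wBe.png

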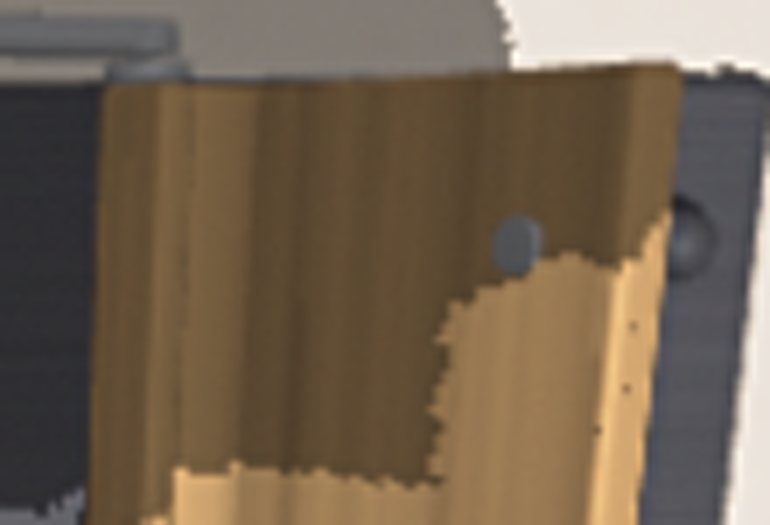

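View pics/wBf.png

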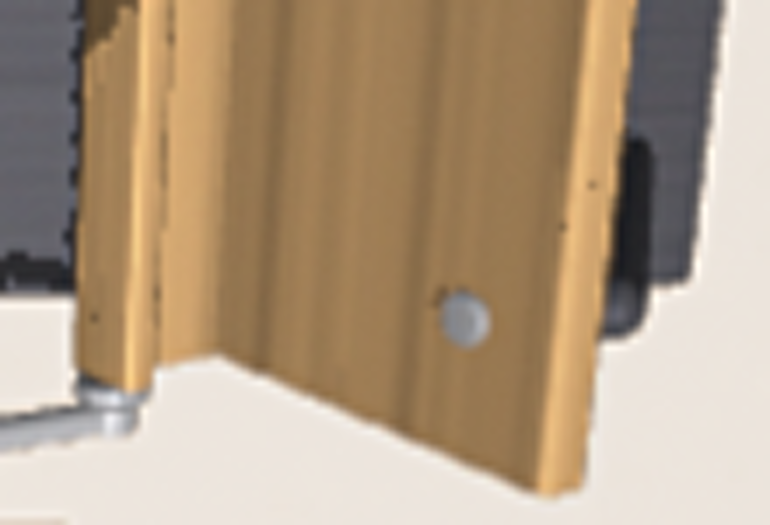

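```bash
python3 - <<'E'
s=open('fit.py').read()
i=s.index("obs=[");j=s.index("(A,'b+'")
s=s[:i]+"""obs=[(A,(0,65,72),(398.9,10)),(A,(0,-65,72),(393.1,166.7)),(B,(0,65,72),(459.7,99.6)),(B,(0,-65,72),(446.9,235.4)),
(A,(-18,'w',8),(341.4,27.2)),(A,(-18,'-w',8),(341.9,160.8)),(A,(-24,'w',8),(336.4,27.3)),(A,(-24,'-w',8),(336.9,160.5)),
(B,(-18,'w',8),(397.1,102.2)),(B,(-18,'-w',8),(391.7,220.3)),(B,(-24,'w',8),(392.6,102.6)),(B,(-24,'-w',8),(387.9,220.7)),
(A,(0,'w',0),(354,31.3)),(A,(0,'-w',0),(353.6,158)),(B,(0,'w',0),(406,102.3)),(B,(0,'-w',0),(401.4,215.4)),
"""+s[j:]
open('fit.py','w').write(s)
E
python3 fit.py
python3 - <<'E'
from h import *
from fit import r
c,s=load("top1")
# rack bottom-ish corners & boards
rel([0.52,0.05,0.44],down(np.radians(5)))
E
```

```text
[ 0.5556 -0.1762  0.0537  0.2101  0.0648  0.316  -0.0196]
[[0.1, -1.5], [-0.2, 0.6], [0.9, -1.0], [-0.1, 1.1], [0.3, 0.4], [0.4, -0.6], [-0.1, -0.3], [0.5, 0.1], [0.2, -0.1], [0.2, -0.3], [0.0, -0.6], [-0.2, 0.2], [-0.5, 0.2], [-0.7, 0.1], [-0.2, 0.2], [-1.6, 0.3], [-0.2, 0.6], [0.2, 0.3], [0.0, -0.0], [0.1, 0.2]]
t [ 101.1 -249.   -19.5] w [ 0.0014 -0.0015  0.1035]
```

The stand fit agrees to about 1 px: origin (0.556, -0.176, 0.054), yaw 0.21, bail about 0.32. Next I'll view the rack.

{"method": "apply_moves", "body": {"steps": [{"tx": 90,"ty": -269,"tz": -20,"wx": 0,"wy": 0,"wz": 0.1},{"tx": 90,"ty": -269,"tz": -20,"wx": 0,"wy": 0,"wz": 0.1},{"tx": 90,"ty": -269,"tz": -20,"wx": 0,"wy": 0,"wz": 0.1},{"tx": 90,"ty": -269,"tz": -20,"wx": 0,"wy": 0,"wz": 0.1},{"tx": 90,"ty": -269,"tz": -20,"wx": 0,"wy": 0,"wz": 0.1},{"tx": 90,"ty": -269,"tz": -20,"wx": 0,"wy": 0,"wz": 0.1},{"tx": 90,"ty": -269,"tz": -20,"wx": 0,"wy": 0,"wz": 0.1},{"tx": 90,"ty": -269,"tz": -20,"wx": 0,"wy": 0,"wz": 0.1},{"tx": 90,"ty": -269,"tz": -20,"wx": 0,"wy": 0,"wz": 0.1},{"tx": 90,"ty": -269,"tz": -20,"wx": 0,"wy": 0,"wz": 0.1}]}}

```text
time: 4.45
eef_pos: [0.5048, 0.0674, 0.4396]
tcp_rot: [0.999, 0.045, -0.0, 0.0]
contact_force: [-0.6, -0.8, 0.4]
opening: 0.501
```

```bash
python3 - <<'E'
from h import *
c,s=snap("wrist","wC"); print(s["time"],s["eef_pos"],s["dq"].round(3))
E
```

```text
4.45 [0.50478481 0.06739188 0.43956118] [-0.001 -0.005  0.003  0.    -0.001 -0.001]
```

{"method": "apply_moves", "body": {"steps": [{"tx": -50,"ty": -30,"tz": 0,"wx": 0,"wy": 0,"wz": 0},{"tx": -70,"ty": -40,"tz": 0,"wx": 0,"wy": 0,"wz": 0},{"tx": -70,"ty": -40,"tz": 0,"wx": 0,"wy": 0,"wz": 0},{"tx": -70,"ty": -40,"tz": 0,"wx": 0,"wy": 0,"wz": 0},{"tx": -70,"ty": -40,"tz": 0,"wx": 0,"wy": 0,"wz": 0}]}}

```text
time: 5.0
eef_pos: [0.4317, 0.1013, 0.4401]
tcp_rot: [0.999, 0.045, 0.001, 0.0]
contact_force: [-0.0, 0.1, 0.5]
opening: 0.499
```

```bash
python3 - <<'E'
from h import *
c,s=snap("wrist","wD"); print(s["time"],s["eef_pos"],s["dq"].round(3))
a=cv2.imread("pics/wC.png");b=cv2.imread("pics/wD.png")
cv2.imwrite("pics/wCD.png",cv2.resize(np.vstack([a[:250],b[:250]]),(768,600)))
E
```

```text
5.0 [0.43170068 0.10130258 0.44012714] [-0.002  0.011 -0.007  0.002  0.004  0.001]
```

View pics/wCD.png

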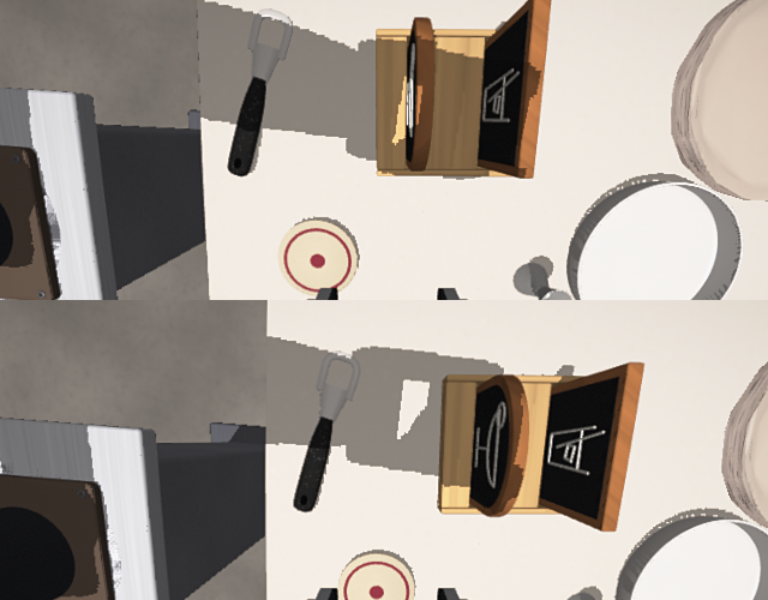

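```bash
python3 - <<'E'
from h import *
crop("wC",300,0,470,160,4.7,"c1"); crop("wD",355,45,545,200,4.2,"d1")
E
```

```text
(no output)
```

View pics/c1.png

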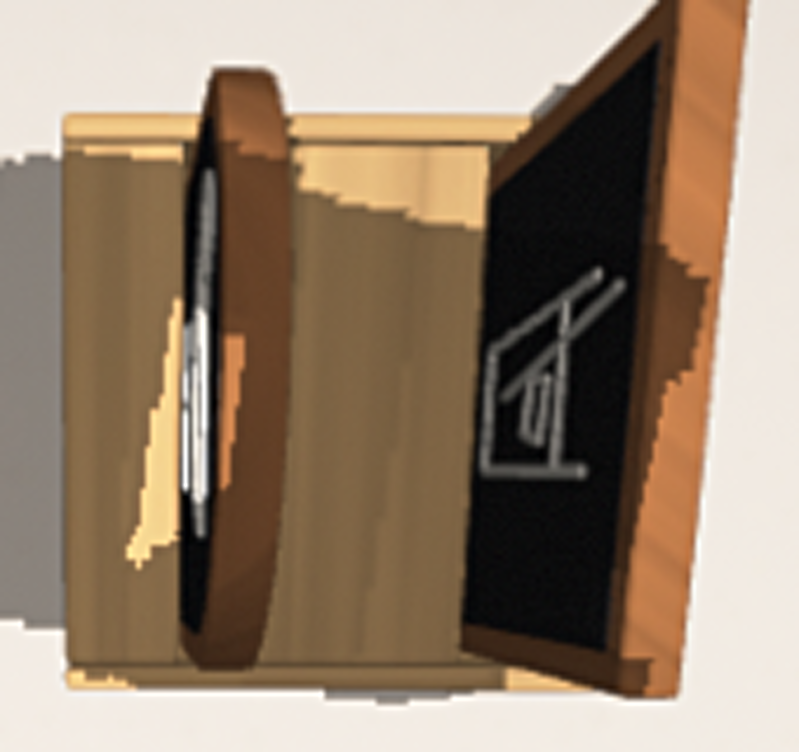

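View pics/d1.png

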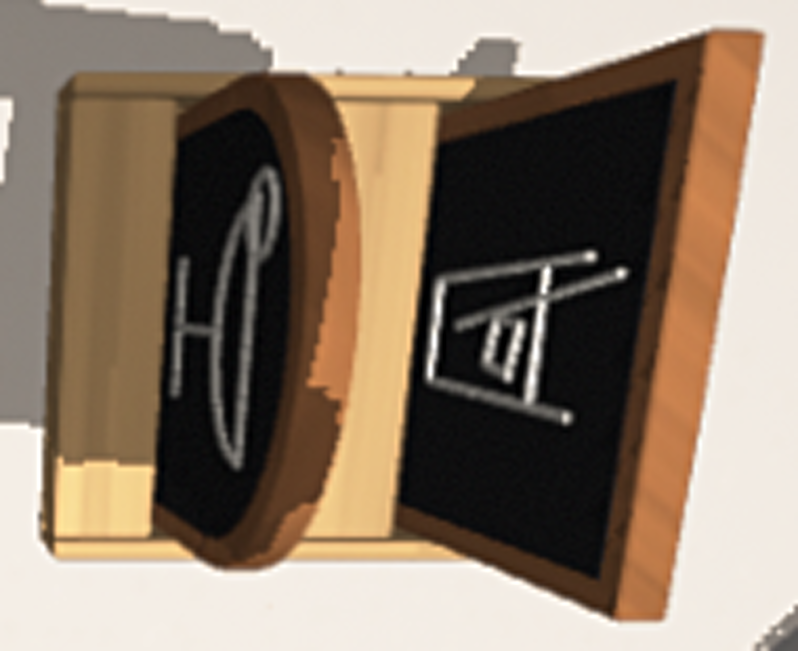

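```bash
cat > fitr.py <<'E'
from h import *
from scipy.optimize import least_squares
C=load("wC");D=load("wD")
c=lambda u,v:(300+u/4.7,v/4.7); d=lambda u,v:(355+u/4.2,45+v/4.2)
obs=[(C,'r',(-75,70,32),c(65,115)),(C,'r',(-75,-70,32),c(68,688)),(D,'r',(-75,70,32),d(75,75)),(D,'r',(-75,-70,32),d(60,556)),
(C,'s',(-6,-60,140),c(624,694)),(C,'s',(6,-60,140),c(678,697)),(D,'s',(-6,-60,140),d(615,618)),(D,'s',(6,-60,140),d(665,620)),
(D,'s',(-6,60,140),d(710,32)),(D,'s',(6,60,140),d(763,35))]
def W(q,k,m):
    R=Ro.from_euler('z',q[2]).as_matrix(); m=np.array(m,float)/1000
    if k=='s': m=m+[.0375,q[3],.008]
    if k=='a': m=m+[-.0375,q[4],.008]
    return np.array([q[0],q[1],q[5]])+R@m
def arch():
    t=np.linspace(0,np.pi,40); y=60*np.cos(t); z=80+60*np.sin(t)
    return [np.c_[np.full(40,s),y,z] for s in(-6,6)]
def model(q): return np.array([proj(o[0],W(q,k,m),o[1])[0]-np.array(uv) for o,k,m,uv in obs])
r=least_squares(lambda q:np.r_[model(q).ravel(),q[4]*1e3,q[5]/.001],[.557,.17,.08,0,0,0])
if __name__=="__main__":
    print(np.round(r.x,4));print(np.round(model(r.x),1).tolist())
    q=r.x
    for n,o,(x0,y0,x1,y1,s) in(("c2",C,(300,0,470,160,4.7)),("d2",D,(355,45,545,200,4.2))):
        im=cv2.resize(o[0]["img"][y0:y1,x0:x1,::-1],None,fx=s,fy=s,interpolation=cv2.INTER_CUBIC)
        for L in arch():
            p=(proj(o[0],np.array([W(q,'a',m) for m in L]),o[1])-[x0,y0])*s
            cv2.polylines(im,[p.astype(np.int32)],False,(0,255,0),1)
        cv2.imwrite(f"pics/{n}.png",im)
    print("arch centre top",W(q,'a',(0,0,140)))
E
python3 fitr.py
```

```text
[ 5.611e-01  1.764e-01  9.110e-02  1.000e-04  0.000e+00 -1.700e-03]
[[-0.1, -0.4], [0.3, 0.6], [-0.2, -0.8], [-1.3, 0.8], [-0.8, 0.9], [1.2, 0.3], [-0.2, 0.7], [0.5, 0.2], [-0.6, -0.6], [0.9, -1.0]]
arch centre top [0.52380402 0.17297391 0.14632769]
```

View pics/c2.png

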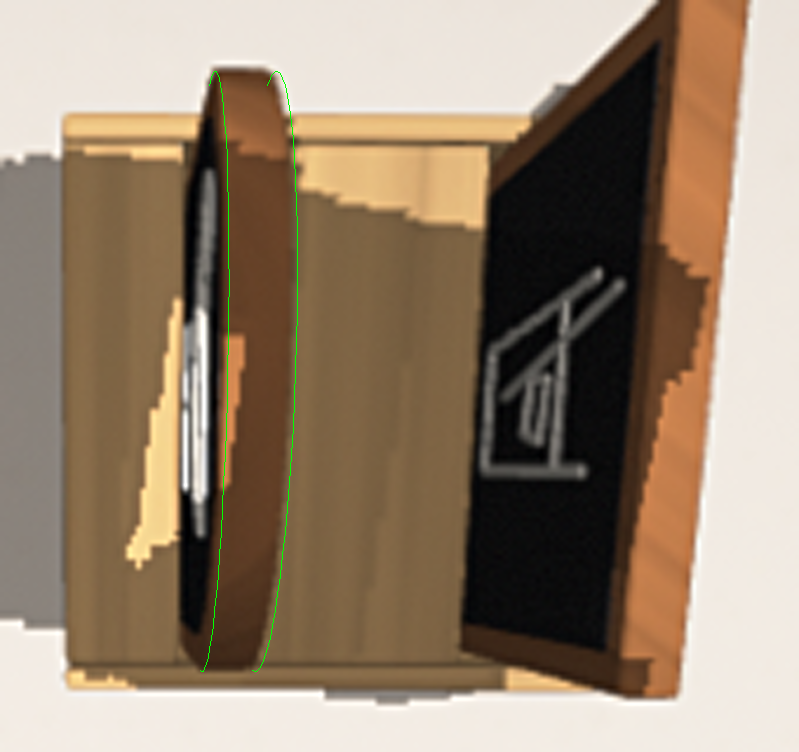

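View pics/d2.png

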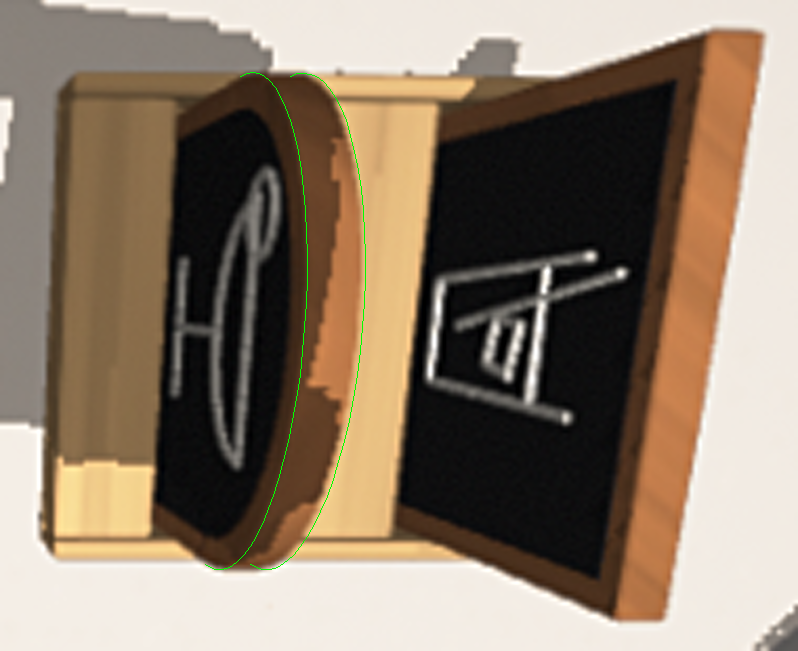

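```bash
python3 - <<'E'
from h import *
rel([0.5228,0.173,0.42],down(0.091)); rel([0.5228,0.173,0.2807],down(0.091))
E
```

```text
t [ 97.1 -63.1  20.1] w [ 0.0002 -0.0007 -0.0003]
t [ 97.  -63.2 159.4] w [ 0.0002 -0.0007 -0.0003]
```

{"method": "apply_moves", "body": {"steps": [{"tx": 50,"ty": -32,"tz": 0,"wx": 0,"wy": 0,"wz": 0},{"tx": 97,"ty": -63,"tz": 10,"wx": 0,"wy": 0,"wz": 0},{"tx": 97,"ty": -63,"tz": 20,"wx": 0,"wy": 0,"wz": 0},{"tx": 97,"ty": -63,"tz": 60,"wx": 0,"wy": 0,"wz": 0},{"tx": 97,"ty": -63,"tz": 90,"wx": 0,"wy": 0,"wz": 0},{"tx": 97,"ty": -63,"tz": 110,"wx": 0,"wy": 0,"wz": 0},{"tx": 97,"ty": -63,"tz": 110,"wx": 0,"wy": 0,"wz": 0}], "hand": 0.5}}

```text
time: 5.75
eef_pos: [0.5215, 0.173, 0.3254]
tcp_rot: [0.999, 0.046, -0.004, 0.0]
contact_force: [-1.1, 0.2, 0.0]
opening: 0.5
```

```bash
python3 - <<'E'
from h import *
c,s=snap("wrist","wE"); print(s["time"],s["eef_pos"],s["contact_force"].round(2))
rel([0.5228,0.173,0.2807],down(0.091))
E
```

```text
5.75 [0.52151422 0.17299394 0.32536499] [-1.11  0.25  0.  ]
t [ 0.8  0.2 47.2] w [0.0002 0.0041 0.0001]
```

View pics/wE.png

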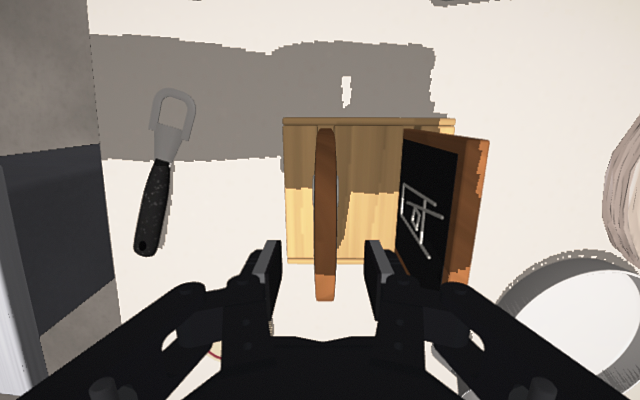

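The board sits at column 326, midway between the fingertips (pads about 275 and 370). I'll descend, then close.

{"method": "apply_moves", "body": {"steps": [{"tx": 1,"ty": 0,"tz": 20,"wx": 0,"wy": 0.004,"wz": 0},{"tx": 1,"ty": 0,"tz": 38,"wx": 0,"wy": 0.004,"wz": 0},{"tx": 1,"ty": 0,"tz": 47,"wx": 0,"wy": 0.004,"wz": 0},{"tx": 1,"ty": 0,"tz": 47,"wx": 0,"wy": 0.004,"wz": 0},{"tx": 1,"ty": 0,"tz": 47,"wx": 0,"wy": 0.004,"wz": 0}]}}

```text
time: 6.3
eef_pos: [0.5236, 0.1737, 0.2841]
tcp_rot: [0.999, 0.046, 0.003, -0.0]
contact_force: [0.6, 0.3, -0.3]
opening: 0.503
```

{"method": "apply_moves", "body": {"steps": [{"tx": 0,"ty": 0,"tz": 0,"wx": 0,"wy": 0,"wz": 0},{"tx": 0,"ty": 0,"tz": 0,"wx": 0,"wy": 0,"wz": 0},{"tx": 0,"ty": 0,"tz": 0,"wx": 0,"wy": 0,"wz": 0},{"tx": 0,"ty": 0,"tz": 0,"wx": 0,"wy": 0,"wz": 0},{"tx": 0,"ty": 0,"tz": 0,"wx": 0,"wy": 0,"wz": 0},{"tx": 0,"ty": 0,"tz": 0,"wx": 0,"wy": 0,"wz": 0}], "hand": 0, "force": 60}}

```text
time: 6.9
eef_pos: [0.523, 0.1738, 0.284]
tcp_rot: [0.999, 0.046, 0.002, -0.0]
contact_force: [-3.4, -0.7, 6.5]
opening: 0.129
```

```bash
python3 - <<'E'
from h import *
s=readout.get_state(); print(s)
E
```

```text
{'time': 6.9, 'qpos': array([ 1.36719597e-01,  1.48074857e-01,  1.97638807e+00, -1.23283884e-04,
        1.01347266e+00,  4.50041439e-02]), 'dq': array([ 6.49402464e-04,  9.90075945e-05, -2.61728713e-04, -1.13227906e-03,
       -1.81173419e-03, -5.26483863e-04]), 'joint_efforts': array([ -0.1353446 , -29.08841193, -24.82361376,  -0.02980924,
        -0.94862714,  -0.08609905]), 'eef_pos': array([0.52296684, 0.17379108, 0.28400434]), 'tcp_rot': array([ 9.98945557e-01,  4.58740522e-02,  1.82574524e-03, -1.13758299e-04]), 'contact_force': array([-3.43921123, -0.74912155,  6.54253035]), 'wrist_torque': array([-0.14579718,  0.75012002, -0.10546448]), 'opening': 0.1285811248798057}
```

Grasped: opening 0.129, about 11 mm. I'll lift straight up and check.

{"method": "apply_moves", "body": {"steps": [{"tx": 0,"ty": 0,"tz": -10,"wx": 0,"wy": 0,"wz": 0},{"tx": 0,"ty": 0,"tz": -30,"wx": 0,"wy": 0,"wz": 0},{"tx": 0,"ty": 0,"tz": -55,"wx": 0,"wy": 0,"wz": 0},{"tx": 0,"ty": 0,"tz": -85,"wx": 0,"wy": 0,"wz": 0},{"tx": 0,"ty": 0,"tz": -120,"wx": 0,"wy": 0,"wz": 0},{"tx": 0,"ty": 0,"tz": -150,"wx": 0,"wy": 0,"wz": 0},{"tx": 0,"ty": 0,"tz": -170,"wx": 0,"wy": 0,"wz": 0},{"tx": 0,"ty": 0,"tz": -170,"wx": 0,"wy": 0,"wz": 0},{"tx": 0,"ty": 0,"tz": -170,"wx": 0,"wy": 0,"wz": 0}]}}

```text
time: 7.8
eef_pos: [0.5219, 0.1736, 0.452]
tcp_rot: [0.999, 0.046, 0.002, -0.0]
contact_force: [0.3, 0.5, -3.3]
opening: 0.129
```

```bash
cat >> h.py <<'E'
def place(x,z,y=0,bz=.206,lean=25,p=(.5556,-.1762,.055,.210)):
    Rb,Rr,o=stand_T(p); C=o+Rr@np.array([x,y,z]); 
    M=down(p[3],-np.radians(lean)); return C-M[:,2]*bz, M
E
python3 - <<'E'
from h import *
c,s=snap("wrist","wF"); print(s["time"],s["eef_pos"],s["contact_force"].round(2),s["opening"]); snap("side","sF")
p,M=place(-.009,.12); print(p,M.round(3)); print(stand_T((.5556,-.1762,.055,.210))[1].round(3)); rel(p,M)
p,M=place(-.009,.17); print(p); rel(p,M)
crop("sF",200,80,440,280,3.2,"sFc")
E
```

```text
7.8 [0.52192038 0.17362576 0.45197758] [ 0.26  0.46 -3.35] 0.1291398836903785
[ 0.68236922 -0.1491801   0.3542599 ] [[ 0.886  0.208 -0.413]
 [ 0.189 -0.978 -0.088]
 [-0.423 -0.    -0.906]]
[[ 0.886 -0.208  0.413]
 [ 0.189  0.978  0.088]
 [-0.423  0.     0.906]]
t [130.2 336.2  96. ] w [-0.0256 -0.4359 -0.1161]
[ 0.70303591 -0.14477515  0.39957529]
t [151.2 333.7  50.7] w [-0.0256 -0.4359 -0.1161]
```

View pics/wF.png

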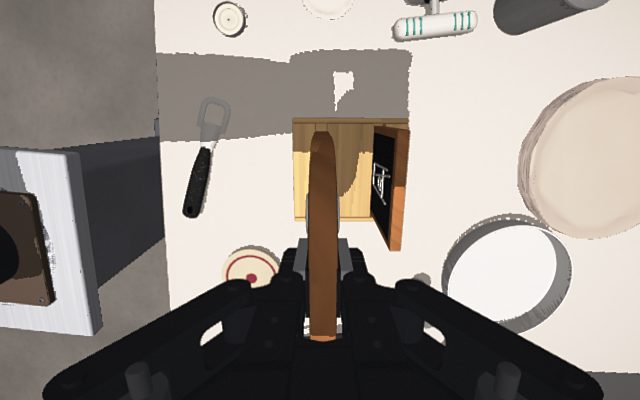

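View pics/sFc.png

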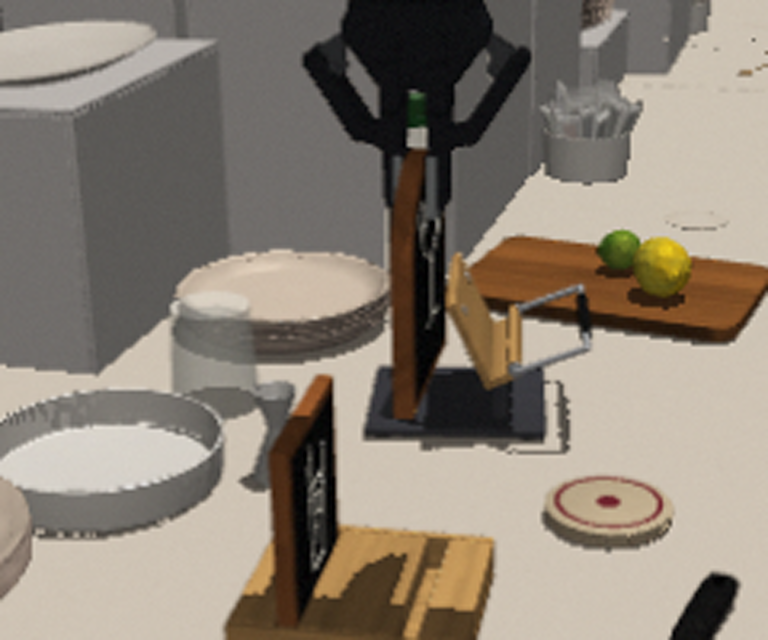

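{"method": "apply_moves", "body": {"steps": [{"tx": 15,"ty": 33,"tz": 5,"wx": -0.0026,"wy": -0.0436,"wz": -0.0116},{"tx": 33,"ty": 73,"tz": 11,"wx": -0.0056,"wy": -0.096,"wz": -0.0255},{"tx": 53,"ty": 117,"tz": 18,"wx": -0.009,"wy": -0.1526,"wz": -0.0406},{"tx": 73,"ty": 160,"tz": 24,"wx": -0.0123,"wy": -0.2092,"wz": -0.0557},{"tx": 92,"ty": 204,"tz": 31,"wx": -0.0156,"wy": -0.2659,"wz": -0.0708},{"tx": 112,"ty": 247,"tz": 37,"wx": -0.0189,"wy": -0.3226,"wz": -0.0859},{"tx": 130,"ty": 287,"tz": 44,"wx": -0.022,"wy": -0.3749,"wz": -0.0998},{"tx": 143,"ty": 317,"tz": 48,"wx": -0.0243,"wy": -0.4141,"wz": -0.1103},{"tx": 151,"ty": 334,"tz": 51,"wx": -0.0256,"wy": -0.4359,"wz": -0.1161},{"tx": 151,"ty": 334,"tz": 51,"wx": -0.0256,"wy": -0.4359,"wz": -0.1161},{"tx": 151,"ty": 334,"tz": 51,"wx": -0.0256,"wy": -0.4359,"wz": -0.1161},{"tx": 151,"ty": 334,"tz": 51,"wx": -0.0256,"wy": -0.4359,"wz": -0.1161}]}}

```text
time: 9.1
eef_pos: [0.7032, -0.1439, 0.4016]
tcp_rot: [0.971, 0.103, -0.214, 0.022]
contact_force: [-0.8, -0.2, -2.4]
opening: 0.128
```

```bash
python3 - <<'E'
from h import *
c,s=snap("wrist","wG"); print(s["time"],s["eef_pos"],s["contact_force"].round(2),s["opening"],s["qpos"].round(3)); c2,_=snap("side","sG"); c3,_=snap("top","tG")
p,M=place(-.009,.17); print(p); rel(p,M)
p,M=place(-.009,.085); print(p); rel(p,M)
crop("sG",280,80,460,240,4,"sGc")
crop("tG",320,140,440,290,4,"tGc")
E
```

```text
9.1 [ 0.70316889 -0.14393396  0.40156574] [-0.76 -0.16 -2.42] 0.1276470913542776 [-0.32   0.45   1.384 -0.215  1.685 -0.515]
[ 0.70303591 -0.14477515  0.39957529]
t [1.  0.9 3.1] w [ 0.0009 -0.0046  0.001 ]
[ 0.66790254 -0.15226356  0.32253913]
t [ 0.6  0.8 88.1] w [ 0.0009 -0.0046  0.001 ]
```

View pics/wG.png

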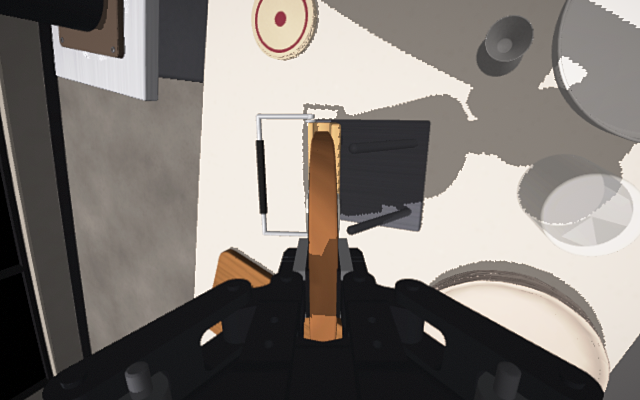

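View pics/sGc.png

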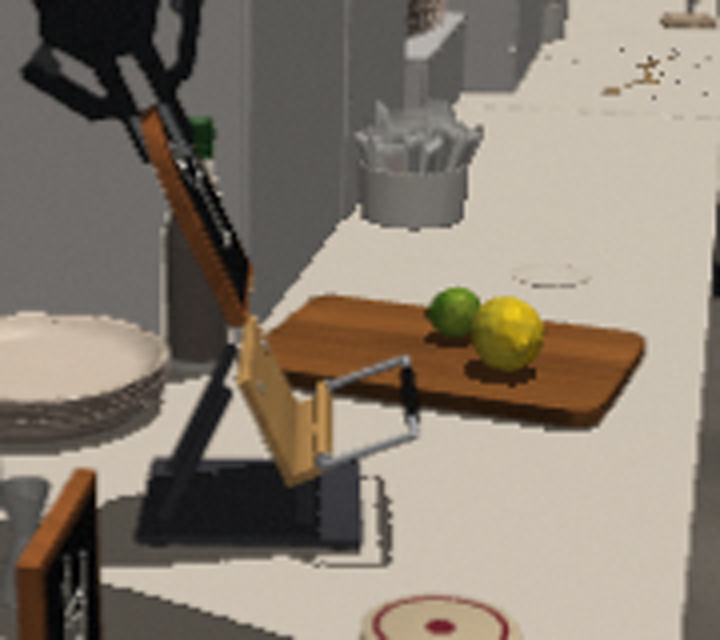

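View pics/tGc.png

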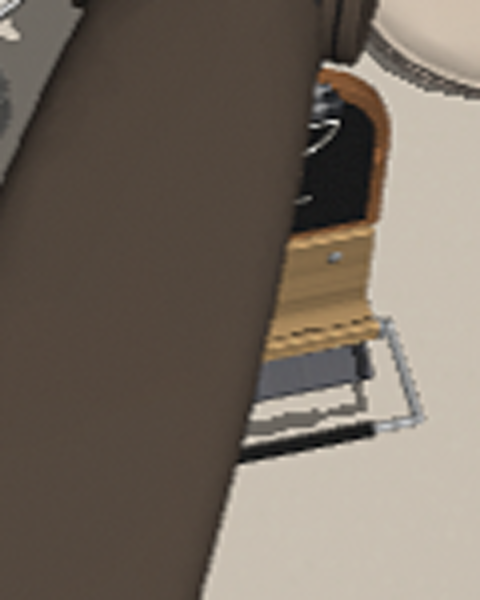

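```bash
cat > ov.py <<'E'
from h import *
import sys
def ov(name,x0,y0,x1,y1,s,out,P=(.5556,-.1762,.055,.210),bz=.206,board=True,seated=False,th=None):
    c,st=load(name); im=cv2.resize(c["img"][y0:y1,x0:x1,::-1],None,fx=s,fy=s,interpolation=cv2.INTER_CUBIC)
    Rb,Rr,o=stand_T(P)
    def dr(X,col):
        p=(proj(c,X,st)-[x0,y0]+.5)*s; cv2.polylines(im,[p.astype(np.int32)],True,col,1)
    f=lambda L:np.array([o+Rr@(np.array(m)/1000) for m in L])
    dr(f([(0,65,72),(0,-65,72),(0,-65,0),(0,65,0)]),(0,0,255))
    dr(f([(-18,65,8),(-18,-65,8),(-24,-65,8),(-24,65,8)]),(255,0,0))
    t=np.linspace(0,np.pi,30); out2=np.r_[np.c_[60*np.cos(t),10+60*np.sin(t)],[[-60,-70],[60,-70]]]
    if board:
        R=Ro.from_quat(st["tcp_rot"]).as_matrix()
        for sx in(-6,6):
            if seated: X=np.array([o+Rr@np.array([sx-6,a,70+b])/1000 for a,b in out2])
            else: X=np.array([st["eef_pos"]+R@np.array([sx/1000,-a/1000,bz-b/1000]) for a,b in out2])
            dr(X,(0,255,0))
    if th is not None:
        h=o+Rb@np.array([-.0196,0,.009]); a=th+np.radians(5)
        dr(np.array([h+Rb@np.array([-.06*np.cos(a),y,.06*np.sin(a)]) for y in(.045,-.045)]+[h+Rb@np.array([0,-.0715,0]),h+Rb@np.array([0,.0715,0])]),(255,0,255))
    cv2.imwrite(f"pics/{out}.png",im)
if __name__=="__main__":
    ov("sG",280,80,460,240,4,"sGo"); ov("tG",340,140,440,270,5,"tGo",)
E
python3 ov.py
```

```text
(no output)
```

View pics/sGo.png

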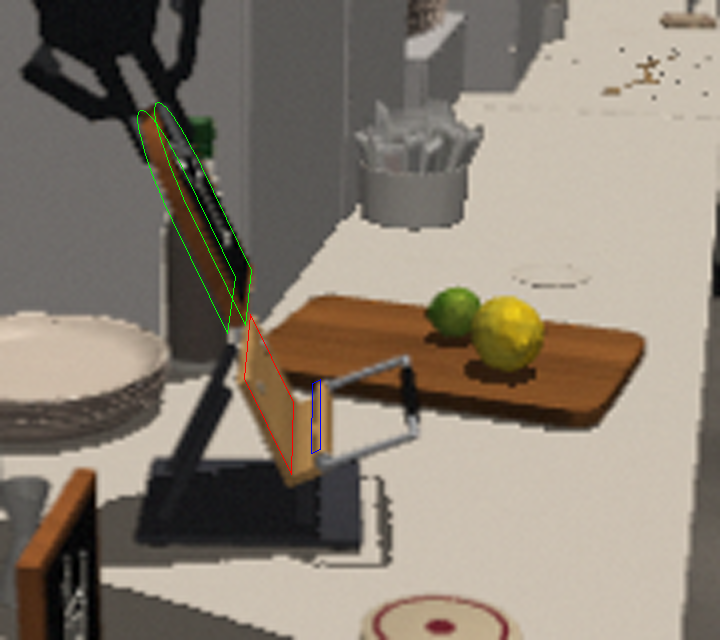

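View pics/tGo.png

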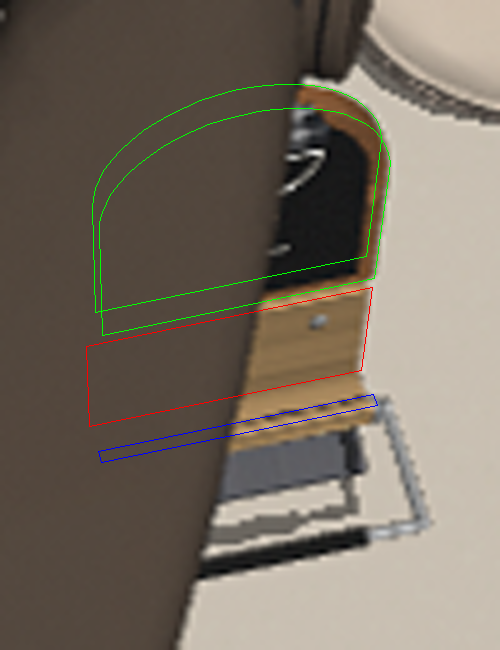

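Board and stand overlays match to about 1–2 px. I'll lower along the slope to just above the lip.

{"method": "apply_moves", "body": {"steps": [{"tx": 0.6,"ty": 1,"tz": 15,"wx": 0,"wy": 0,"wz": 0},{"tx": 0.6,"ty": 1,"tz": 33,"wx": 0,"wy": 0,"wz": 0},{"tx": 0.6,"ty": 1,"tz": 51,"wx": 0,"wy": 0,"wz": 0},{"tx": 0.6,"ty": 1,"tz": 69,"wx": 0,"wy": 0,"wz": 0},{"tx": 0.6,"ty": 1,"tz": 82,"wx": 0,"wy": 0,"wz": 0},{"tx": 0.6,"ty": 1,"tz": 87,"wx": 0,"wy": 0,"wz": 0},{"tx": 0.6,"ty": 1,"tz": 87,"wx": 0,"wy": 0,"wz": 0},{"tx": 0.6,"ty": 1,"tz": 87,"wx": 0,"wy": 0,"wz": 0}]}}

```text
time: 10.05
eef_pos: [0.6688, -0.1536, 0.324]
tcp_rot: [0.971, 0.102, -0.213, 0.023]
contact_force: [-0.8, 0.3, -3.3]
opening: 0.132
```

```bash
python3 - <<'E'
from h import *
from ov import ov
c,s=snap("wrist","wH"); print(s["time"],s["eef_pos"],s["contact_force"].round(2),s["opening"]); snap("side","sH")
Rb,Rr,o=stand_T((.5556,-.1762,.055,.210)); R=Ro.from_quat(s["tcp_rot"]).as_matrix()
print("board in stand",(Rr.T@(s["eef_pos"]+R[:,2]*.206-o)*1000).round(1), (Rr.T@R).round(4).tolist())
p,M=place(-.009,.069); rel(p,M)
ov("sH",310,130,420,240,6,"sHo")
crop("wH",240,100,400,240,5,"wHc")
E
```

```text
10.05 [ 0.66883857 -0.15355287  0.32397119] [-0.84  0.26 -3.27] 0.1317495486830982
board in stand [-7.9 -1.7 86.6] [[1.0, -0.0004, 0.0052], [-0.0004, -1.0, -0.0011], [0.0052, 0.0011, -1.0]]
t [-0.  -1.6 18.1] w [ 0.0015 -0.0059 -0.0006]
```

View pics/sHo.png

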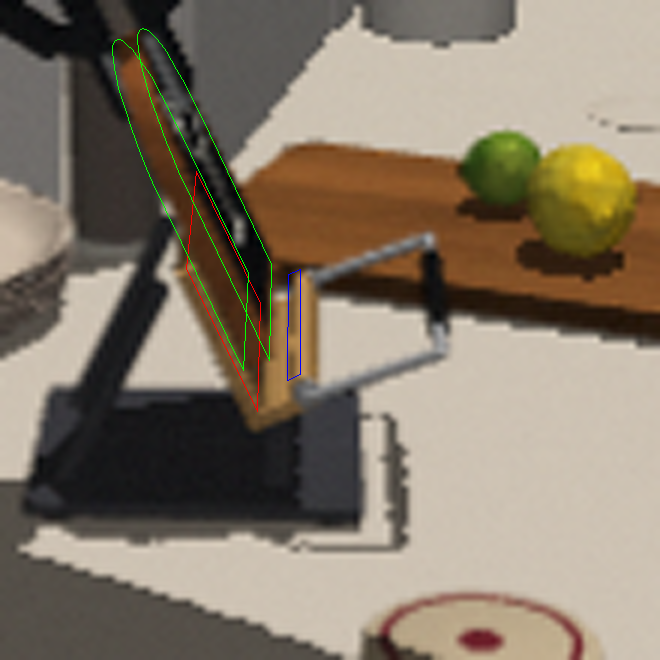

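View pics/wHc.png

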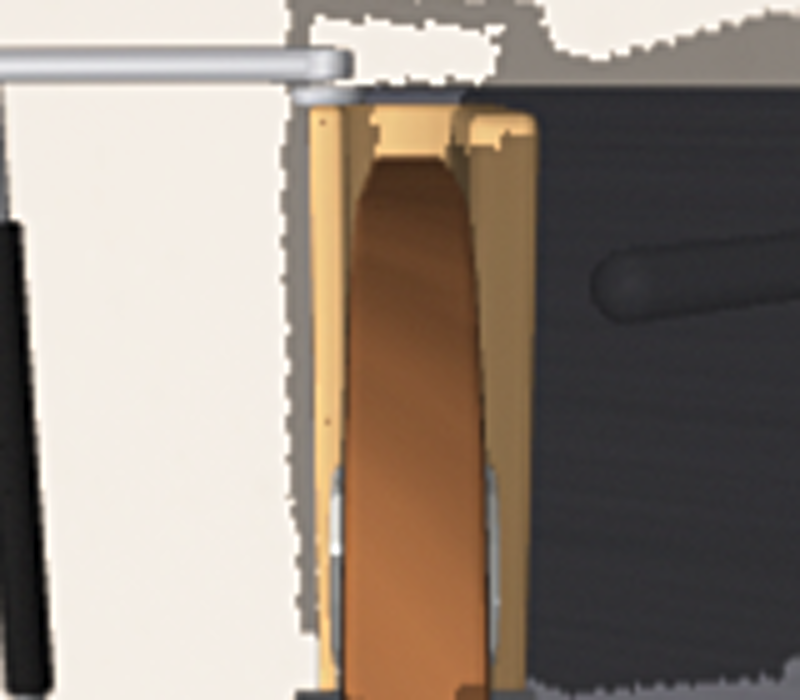

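Looking down the board, its lower edge sits between the lip and the rest, clear of both. I'll lower slowly to the ledge.

{"method": "apply_moves", "body": {"steps": [{"tx": -0.5,"ty": -1,"tz": 4,"wx": 0,"wy": -0.003,"wz": 0},{"tx": -0.5,"ty": -1.5,"tz": 8,"wx": 0,"wy": -0.005,"wz": 0},{"tx": -0.5,"ty": -1.5,"tz": 12,"wx": 0,"wy": -0.005,"wz": 0},{"tx": -0.5,"ty": -1.5,"tz": 14,"wx": 0,"wy": -0.005,"wz": 0},{"tx": -0.5,"ty": -1.5,"tz": 14,"wx": 0,"wy": -0.005,"wz": 0}]}}

```text
time: 10.65
eef_pos: [0.6618, -0.1534, 0.3098]
tcp_rot: [0.971, 0.102, -0.216, 0.023]
contact_force: [0.1, -1.2, -2.4]
opening: 0.13
```

```bash
cat >> h.py <<'E'
def bst():
    s=readout.get_state(); Rb,Rr,o=stand_T((.5556,-.1762,.055,.210)); R=Ro.from_quat(s["tcp_rot"]).as_matrix()
    print(s["time"],"board in stand",(Rr.T@(s["eef_pos"]+R[:,2]*.206-o)*1000).round(1),"F stand",(Rr.T@s["contact_force"]).round(2),"T",s["wrist_torque"].round(2),s["opening"].round(3))
E
python3 -c "
from h import *
bst()"
```

```text
Traceback (most recent call last):
  File "h.py", line 54, in bst
    print(s["time"],"board in stand",(Rr.T@(s["eef_pos"]+R[:,2]*.206-o)*1000).round(1),"F stand",(Rr.T@s["contact_force"]).round(2),"T",s["wrist_torque"].round(2),s["opening"].round(3))
                                                                                                                                                                   ^^^^^^^^^^^^^^^^^^
AttributeError: 'float' object has no attribute 'round'
```

{"method": "apply_moves", "body": {"steps": [{"tx": 0,"ty": 0,"tz": 1,"wx": 0,"wy": 0,"wz": 0},{"tx": 0,"ty": 0,"tz": 2,"wx": 0,"wy": 0,"wz": 0},{"tx": 0,"ty": 0,"tz": 2,"wx": 0,"wy": 0,"wz": 0}]}}

```text
time: 10.95
eef_pos: [0.6612, -0.1536, 0.3087]
tcp_rot: [0.971, 0.102, -0.216, 0.023]
contact_force: [-0.3, 0.3, -3.7]
opening: 0.132
```

```bash
sed -i 's/s\["opening"\].round(3)/s["opening"]/' h.py
python3 -c "
from h import *
bst()"
```

```text
10.95 board in stand [-9.6  0.1 69.6] F stand [ 1.31  0.35 -3.47] T [ 0.13 -0.44  0.05] 0.1320767752273155
```

{"method": "apply_moves", "body": {"steps": [{"tx": 0.5,"ty": 0,"tz": 1,"wx": 0,"wy": 0,"wz": 0},{"tx": 1,"ty": 0,"tz": 1.5,"wx": 0,"wy": 0,"wz": 0},{"tx": 1,"ty": 0,"tz": 1.5,"wx": 0,"wy": 0,"wz": 0}]}}

```text
time: 11.25
eef_pos: [0.6617, -0.1535, 0.3084]
tcp_rot: [0.971, 0.102, -0.216, 0.023]
contact_force: [-0.8, 0.4, 3.6]
opening: 0.131
```

```bash

python3 -c "
from h import *
bst()"
```

```text
11.25 board in stand [-9.  -0.1 69.5] F stand [-2.14  0.55  3.02] T [ 0.15  0.32 -0.01] 0.13089149495015767
```

The force went from -3.5 N to +3 N, so the board is on the ledge. I'll ease it back towards the rest.

{"method": "apply_moves", "body": {"steps": [{"tx": 1,"ty": 0,"tz": -0.5,"wx": 0,"wy": 0,"wz": 0},{"tx": 2,"ty": 0,"tz": -0.5,"wx": 0,"wy": 0,"wz": 0},{"tx": 3,"ty": 0,"tz": -0.5,"wx": 0,"wy": 0,"wz": 0},{"tx": 3,"ty": 0,"tz": -0.5,"wx": 0,"wy": 0,"wz": 0}]}}

```text
time: 11.65
eef_pos: [0.6642, -0.1531, 0.3071]
tcp_rot: [0.971, 0.102, -0.217, 0.023]
contact_force: [-3.6, 0.8, 5.6]
opening: 0.131
```

```bash

python3 -c "
from h import *
bst()"
```

```text
11.65 board in stand [-6.7 -0.2 69.5] F stand [-5.45  1.52  3.64] T [-0.05  0.78 -0.01] 0.130970871811797
```

It is resting against the back (x about -6.7, Fx -5.5 N). Releasing.

{"method": "apply_moves", "body": {"steps": [{"tx": 0,"ty": 0,"tz": 0,"wx": 0,"wy": 0,"wz": 0},{"tx": 0,"ty": 0,"tz": 0,"wx": 0,"wy": 0,"wz": 0},{"tx": 0,"ty": 0,"tz": 0,"wx": 0,"wy": 0,"wz": 0},{"tx": 0,"ty": 0,"tz": 0,"wx": 0,"wy": 0,"wz": 0}], "hand": 0.4}}

```text
time: 12.05
eef_pos: [0.6643, -0.1528, 0.3057]
tcp_rot: [0.971, 0.102, -0.216, 0.023]
contact_force: [-0.3, -0.1, -0.2]
opening: 0.399
```

```bash

python3 -c "
from h import *
from ov import ov
bst()
snap('wrist','wI');snap('side','sI')
ov('sI',310,130,420,240,6,'sIo',seated=True)
crop('wI',200,100,440,300,3.3,'wIc')
"
```

```text
12.05 board in stand [-5.4  0.2 68.2] F stand [-0.17 -0.03 -0.27] T [ 0.01 -0.2  -0.02] 0.39856089706745346
```

View pics/sIo.png

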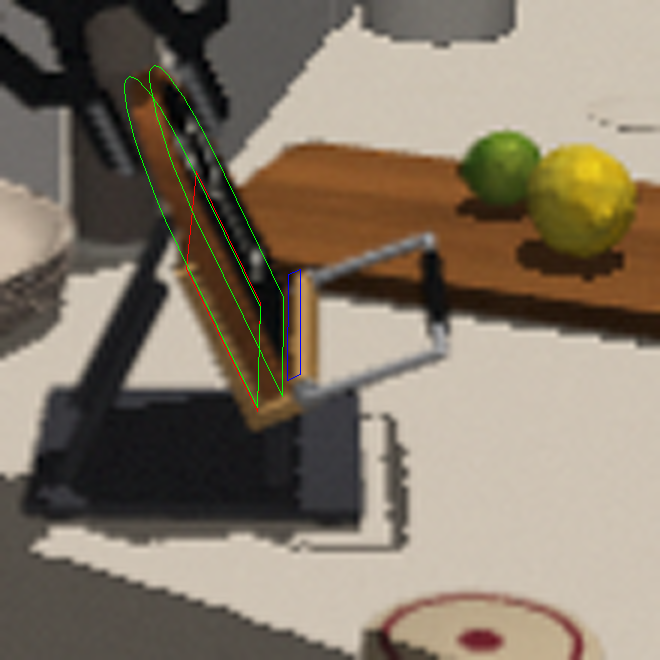

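View pics/wIc.png

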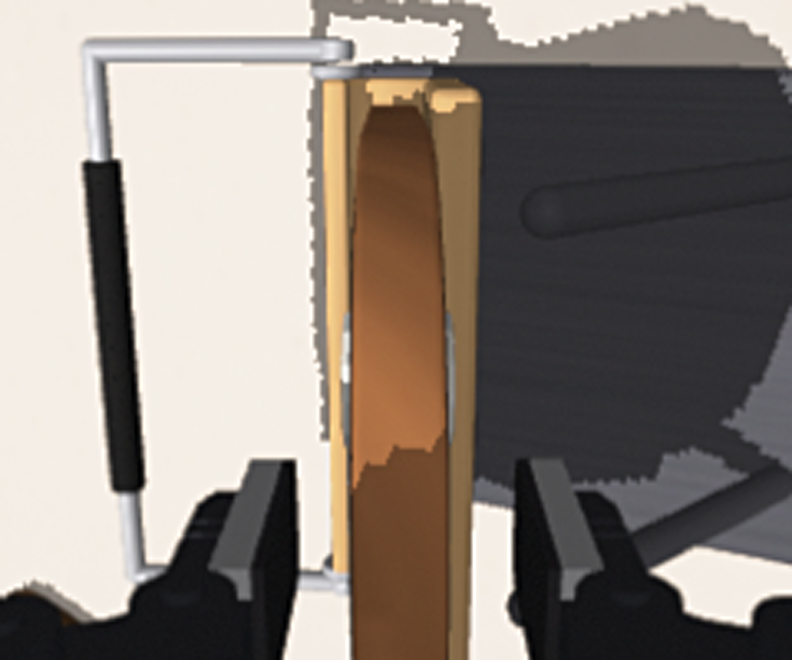

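The board is seated; the overlay matches the seated model. I'll retract and look again.

{"method": "apply_moves", "body": {"steps": [{"tx": 0,"ty": 0,"tz": -10,"wx": 0,"wy": 0,"wz": 0},{"tx": 0,"ty": 0,"tz": -30,"wx": 0,"wy": 0,"wz": 0},{"tx": 0,"ty": 0,"tz": -65,"wx": 0,"wy": 0,"wz": 0},{"tx": 0,"ty": 0,"tz": -105,"wx": 0,"wy": 0,"wz": 0},{"tx": 0,"ty": 0,"tz": -140,"wx": 0,"wy": 0,"wz": 0},{"tx": 0,"ty": 0,"tz": -150,"wx": 0,"wy": 0,"wz": 0},{"tx": 0,"ty": 0,"tz": -150,"wx": 0,"wy": 0,"wz": 0}]}}

```text
time: 12.85
eef_pos: [0.7269, -0.1393, 0.4445]
tcp_rot: [0.971, 0.102, -0.214, 0.024]
contact_force: [-1.2, -0.3, -0.8]
opening: 0.4
```

```bash
cat >> h.py <<'E'
P0=(.5556,-.1762,.055,.210)
def bar(th,r=.06):
    Rb,Rr,o=stand_T(P0); a=th+np.radians(5)
    return o+Rb@np.array([-.0196-r*np.cos(a),0,.009+r*np.sin(a)])
def grip(th,pitch,back=0,off=0):
    M=down(P0[3],np.radians(pitch)); return bar(th)-M[:,2]*(.1547+back)+M[:,0]*off, M
E
python3 -c "
from h import *
from ov import ov
bst(); snap('side','sJ'); snap('wrist','wJ')
ov('sJ',310,130,420,240,6,'sJo',seated=True,th=.316)
ov('wJ',0,0,640,400,1.2,'wJo',seated=True,th=.316)
p,M=grip(.316,25,.09); print(bar(.316),p); rel(p,M)
"
```

```text
12.85 board in stand [-5.20e+00 -2.00e-01  2.21e+02] F stand [-0.78 -0.   -1.19] T [ 0.04 -0.23 -0.  ] 0.3998252894488885
[ 0.48245596 -0.1917901   0.08754549] [ 0.3813132  -0.21334792  0.30931901]
t [-263.4    0.4  268.3] w [-1.200e-03  8.762e-01 -2.000e-04]
```

View pics/sJo.png

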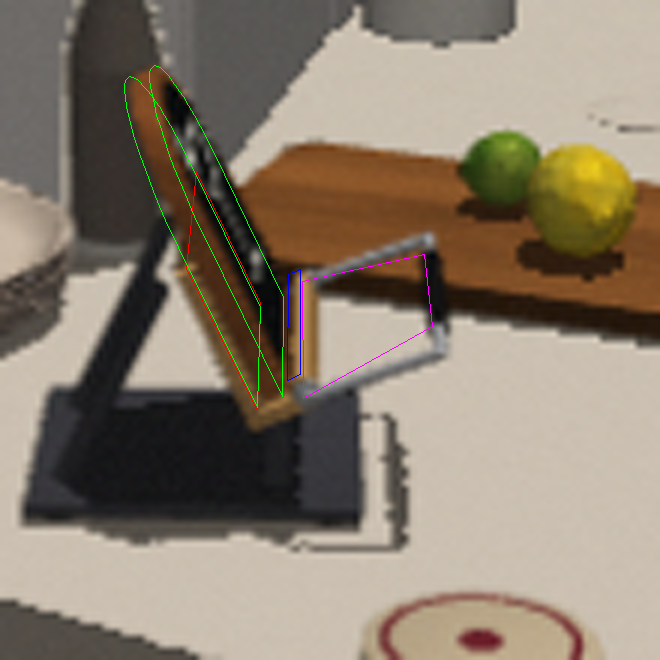

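View pics/wJo.png

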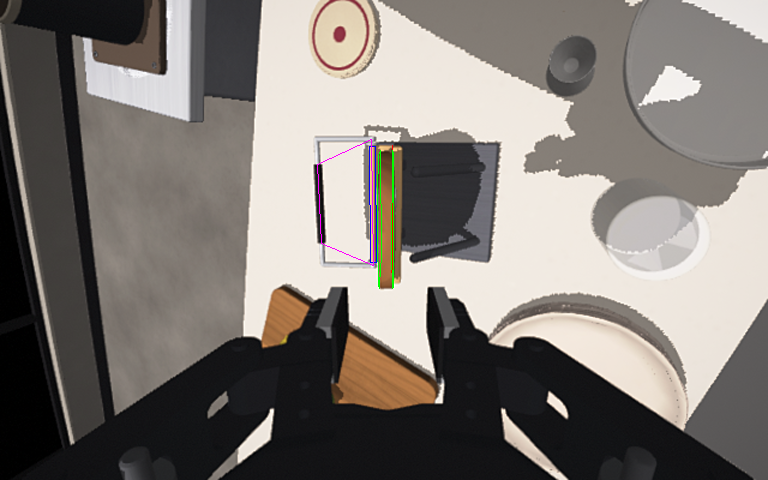

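```bash
python3 -c "
from h import *
for b in (.2,.06):
  p,M=grip(.316,10,b); print(p); rel(p,M)
"
```

```text
[ 0.42221609 -0.20462977  0.4368568 ]
t [-279.9    0.3  135.1] w [-0.0012  0.6144 -0.    ]
[ 0.44599275 -0.19956196  0.29898372]
t [-199.1    0.4  249.5] w [-0.0012  0.6144 -0.    ]
```

{"method": "apply_moves", "body": {"steps": [{"tx": -40,"ty": 0,"tz": 19,"wx": 0,"wy": 0.09,"wz": 0},{"tx": -80,"ty": 0,"tz": 38,"wx": 0,"wy": 0.18,"wz": 0},{"tx": -120,"ty": 0,"tz": 57,"wx": 0,"wy": 0.27,"wz": 0},{"tx": -160,"ty": 0,"tz": 77,"wx": 0,"wy": 0.36,"wz": 0},{"tx": -200,"ty": 0,"tz": 96,"wx": 0,"wy": 0.45,"wz": 0},{"tx": -240,"ty": 0,"tz": 115,"wx": 0,"wy": 0.54,"wz": 0},{"tx": -280,"ty": 0,"tz": 135,"wx": 0,"wy": 0.614,"wz": 0},{"tx": -265,"ty": 0,"tz": 156,"wx": 0,"wy": 0.614,"wz": 0},{"tx": -240,"ty": 0,"tz": 191,"wx": 0,"wy": 0.614,"wz": 0},{"tx": -213,"ty": 0,"tz": 229,"wx": 0,"wy": 0.614,"wz": 0},{"tx": -199,"ty": 0,"tz": 249,"wx": 0,"wy": 0.614,"wz": 0},{"tx": -199,"ty": 0,"tz": 249,"wx": 0,"wy": 0.614,"wz": 0}]}}

```text
time: 14.15
eef_pos: [0.4445, -0.1974, 0.2939]
tcp_rot: [0.991, 0.104, 0.082, -0.014]
contact_force: [-0.2, 0.1, -0.7]
opening: 0.4
```

```bash
python3 -c "
from h import *
from ov import ov
bst(); snap('side','sK'); c,s=snap('wrist','wK'); print(s['qpos'].round(2),s['eef_pos'])
ov('wK',0,0,640,400,1.2,'wKo',seated=True,th=.316)
crop('sK',300,60,460,240,3.3,'sKc')
for b in (.06,0):
  p,M=grip(.316,10,b); print(p); rel(p,M)
"
```

```text
14.15 board in stand [-86.6   4.5  -0.9] F stand [ 0.1   0.17 -0.74] T [-0.01  0.06 -0.04] 0.3995279891264559
[-0.65 -0.03  2.14  0.17  0.93 -0.95] [ 0.44544878 -0.19825008  0.29706505]
[ 0.44599275 -0.19956196  0.29898372]
t [-0.5  0.6  0.4] w [-0.0021  0.0002 -0.0007]
[ 0.45618275 -0.19739004  0.23989525]
t [-0.5  0.7 60.4] w [-0.0021  0.0002 -0.0007]
```

View pics/wKo.png

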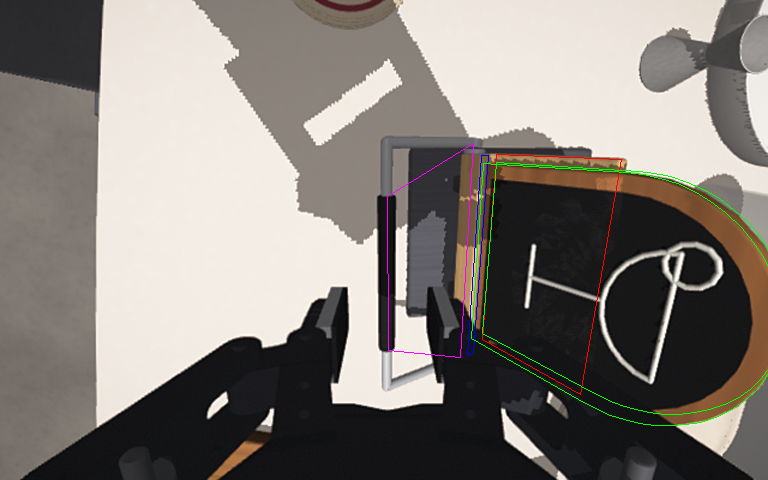

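View pics/sKc.png

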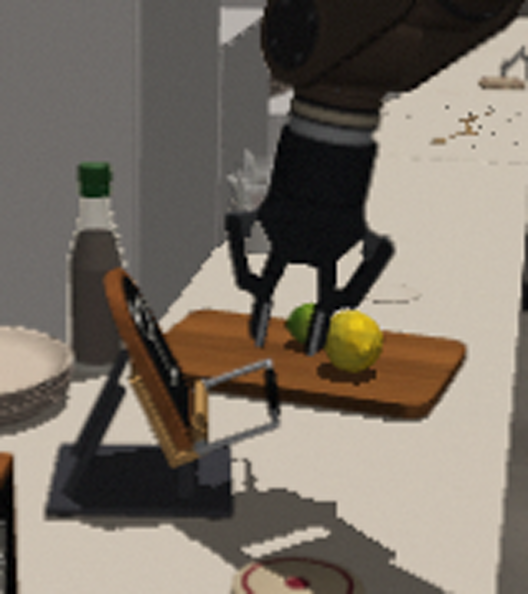

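The bar is centred between the fingers. Descending and gripping it gently.

{"method": "apply_moves", "body": {"steps": [{"tx": 0,"ty": 0,"tz": 20,"wx": 0,"wy": 0,"wz": 0},{"tx": 0,"ty": 0,"tz": 42,"wx": 0,"wy": 0,"wz": 0},{"tx": 0,"ty": 0,"tz": 56,"wx": 0,"wy": 0,"wz": 0},{"tx": 0,"ty": 0,"tz": 60,"wx": 0,"wy": 0,"wz": 0},{"tx": 0,"ty": 0,"tz": 60,"wx": 0,"wy": 0,"wz": 0},{"tx": 0,"ty": 0,"tz": 60,"wx": 0,"wy": 0,"wz": 0}]}}

```text
time: 14.85
eef_pos: [0.4577, -0.1974, 0.2429]
tcp_rot: [0.991, 0.104, 0.088, -0.008]
contact_force: [-0.5, 1.1, -0.2]
opening: 0.4
```

{"method": "apply_moves", "body": {"steps": [{"tx": 0,"ty": 0,"tz": 0,"wx": 0,"wy": 0,"wz": 0},{"tx": 0,"ty": 0,"tz": 0,"wx": 0,"wy": 0,"wz": 0},{"tx": 0,"ty": 0,"tz": 0,"wx": 0,"wy": 0,"wz": 0},{"tx": 0,"ty": 0,"tz": 0,"wx": 0,"wy": 0,"wz": 0},{"tx": 0,"ty": 0,"tz": 0,"wx": 0,"wy": 0,"wz": 0}], "hand": 0, "force": 25}}

```text
time: 15.35
eef_pos: [0.4552, -0.198, 0.2416]
tcp_rot: [0.991, 0.106, 0.083, -0.009]
contact_force: [-15.5, -6.2, 6.6]
opening: 0.104
```

```bash
python3 -c "
from h import *
s=readout.get_state(); print(s['eef_pos'],s['contact_force'].round(2),s['opening'])
a,M=grip(.316,10); R=Ro.from_quat(s['tcp_rot']).as_matrix()
for th in np.arange(.316,1.35,.1):
  p,M=grip(th,10); print(round(th,2),(R.T@(p-a)*1000).round(1))
"
```

```text
[ 0.45523105 -0.19802332  0.2416137 ] [-15.47  -6.18   6.57] 0.1042715703157397
0.32 [0. 0. 0.]
0.42 [ 3.5  0.  -4.9]
0.52 [ 7.4  0.  -9.4]
0.62 [ 11.8   0.  -13.5]
0.72 [ 16.6   0.1 -17.1]
0.82 [ 21.7   0.1 -20.3]
0.92 [ 27.1   0.1 -22.9]
1.02 [ 32.7   0.1 -24.9]
1.12 [ 38.5   0.1 -26.4]
1.22 [ 44.5   0.2 -27.3]
1.32 [ 50.5   0.2 -27.6]
```

The grip is on the bar but with 15 N of side load, so I'll offset by about -2 mm while sweeping along the arc.

{"method": "apply_moves", "body": {"steps": [{"tx": -2,"ty": 0,"tz": 0,"wx": 0,"wy": 0,"wz": 0},{"tx": 1.5,"ty": 0,"tz": -5,"wx": 0,"wy": 0,"wz": 0},{"tx": 5.4,"ty": 0,"tz": -9.5,"wx": 0,"wy": 0,"wz": 0},{"tx": 9.8,"ty": 0,"tz": -13.5,"wx": 0,"wy": 0,"wz": 0},{"tx": 14.6,"ty": 0,"tz": -17,"wx": 0,"wy": 0,"wz": 0},{"tx": 14.6,"ty": 0,"tz": -17,"wx": 0,"wy": 0,"wz": 0}]}}

```text
time: 15.95
eef_pos: [0.467, -0.1957, 0.2626]
tcp_rot: [0.991, 0.106, 0.083, -0.009]
contact_force: [-17.7, -3.2, 13.8]
opening: 0.104
```

```bash
python3 -c "
from h import *
s=readout.get_state(); R=Ro.from_quat(s['tcp_rot']).as_matrix();print(s['eef_pos'],s['contact_force'].round(2),(R.T@s['contact_force']).round(1),s['wrist_torque'].round(2),s['opening'])
g=s['eef_pos']+R[:,2]*.1547; h=bar(0,0); d=stand_T(P0)[0].T@(g-h); print(d, np.linalg.norm(d[[0,2]]), np.arctan2(d[2],-d[0])-.087)
"
```

```text
[ 0.46702135 -0.19568239  0.2625655 ] [-17.71  -3.23  13.82] [-15.4  -0.6 -16.6] [-0.53  2.67  0.01] 0.10390254171897256
[-0.04535213 -0.00046462  0.04602229] 0.06461321059587644 0.7057321912080216
```

{"method": "apply_moves", "body": {"steps": [{"tx": -3,"ty": 0,"tz": -3,"wx": 0,"wy": 0,"wz": 0},{"tx": 2.3,"ty": 0,"tz": -6.4,"wx": 0,"wy": 0,"wz": 0},{"tx": 8,"ty": 0,"tz": -9.2,"wx": 0,"wy": 0,"wz": 0},{"tx": 13.8,"ty": 0,"tz": -11.4,"wx": 0,"wy": 0,"wz": 0},{"tx": 13.8,"ty": 0,"tz": -11.4,"wx": 0,"wy": 0,"wz": 0}]}}

```text
time: 16.45
eef_pos: [0.4804, -0.1925, 0.2761]
tcp_rot: [0.991, 0.105, 0.088, -0.009]
contact_force: [-3.8, -2.0, 4.0]
opening: 0.104
```

```bash
python3 -c "
from h import *
s=readout.get_state(); R=Ro.from_quat(s['tcp_rot']).as_matrix();print(s['eef_pos'],s['contact_force'].round(2),(R.T@s['contact_force']).round(1),s['wrist_torque'].round(2),s['opening'])
g=s['eef_pos']+R[:,2]*.1547; h=bar(0,0); d=stand_T(P0)[0].T@(g-h); print(d, np.linalg.norm(d[[0,2]]), np.arctan2(d[2],-d[0])-.087)
snap('side','sL');snap('wrist','wL')
from ov import ov
ov('sL',310,130,420,240,6,'sLo',seated=True,th=.95)
"
```

```text
[ 0.48041856 -0.19251998  0.27614471] [-3.78 -2.01  4.  ] [-3.4  1.2 -4.7] [-0.25  0.68 -0.02] 0.10423122080029132
[-0.03012107 -0.00048389  0.05985674] 0.06700827270726697 1.0175765346875671
```

View pics/sLo.png

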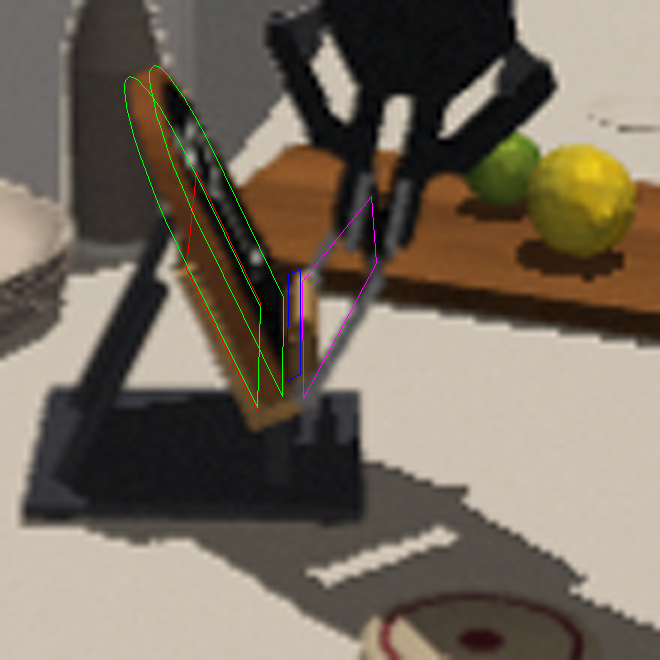

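View pics/wL.png

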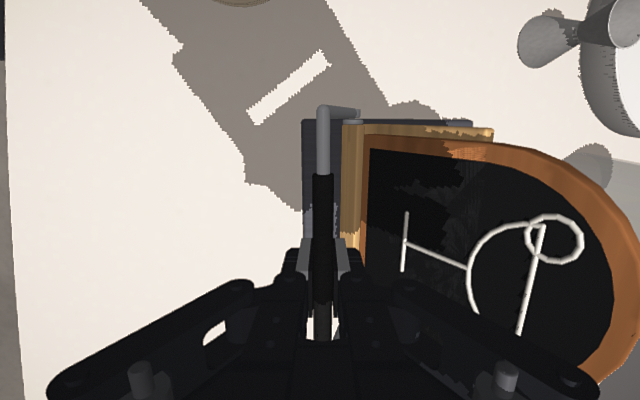

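{"method": "apply_moves", "body": {"steps": [{"tx": 5.5,"ty": 0,"tz": -2,"wx": 0,"wy": 0,"wz": 0},{"tx": 11.5,"ty": 0,"tz": -3,"wx": 0,"wy": 0,"wz": 0},{"tx": 17.5,"ty": 0,"tz": -3,"wx": 0,"wy": 0,"wz": 0},{"tx": 17.5,"ty": 0,"tz": -3,"wx": 0,"wy": 0,"wz": 0}]}}

```text
time: 16.95
eef_pos: [0.4967, -0.1889, 0.2816]
tcp_rot: [0.991, 0.104, 0.089, -0.009]
contact_force: [-2.7, -2.4, 5.0]
opening: 0.106
```

{"method": "apply_moves", "body": {"steps": [{"tx": 0,"ty": 0,"tz": 0,"wx": 0,"wy": 0,"wz": 0},{"tx": 0,"ty": 0,"tz": 0,"wx": 0,"wy": 0,"wz": 0},{"tx": 0,"ty": 0,"tz": 0,"wx": 0,"wy": 0,"wz": 0},{"tx": 0,"ty": 0,"tz": -15,"wx": 0,"wy": 0,"wz": 0},{"tx": 0,"ty": 0,"tz": -45,"wx": 0,"wy": 0,"wz": 0},{"tx": 0,"ty": 0,"tz": -60,"wx": 0,"wy": 0,"wz": 0},{"tx": 0,"ty": 0,"tz": -60,"wx": 0,"wy": 0,"wz": 0}], "hand": 0.35}}

```text
time: 17.65
eef_pos: [0.4863, -0.1914, 0.3435]
tcp_rot: [0.99, 0.104, 0.091, -0.007]
contact_force: [0.7, -1.2, -0.2]
opening: 0.351
```

```bash
python3 -c "
from h import *
s=readout.get_state(); R=Ro.from_quat(s['tcp_rot']).as_matrix();print(s['eef_pos'],s['contact_force'].round(2),s['opening'])
g=s['eef_pos']+R[:,2]*(.1547+.06); h=bar(0,0); d=stand_T(P0)[0].T@(g-h); print(d, np.linalg.norm(d[[0,2]]), np.arctan2(d[2],-d[0])-.087)
snap('side','sM');snap('wrist','wM')
from ov import ov
ov('sM',310,130,420,240,6,'sMo',seated=True,th=1.3)
"
```

```text
[ 0.48634396 -0.1914473   0.34353695] [ 0.67 -1.15 -0.24] 0.3513330910487223
[-0.01250049 -0.0016197   0.06837737] 0.06951062211704365 1.3029769412595285
```

View pics/sMo.png

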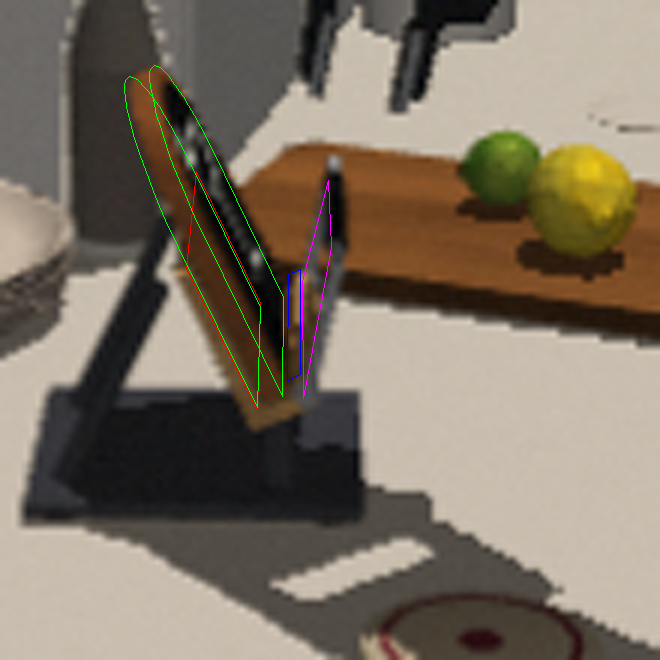

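View pics/wM.png

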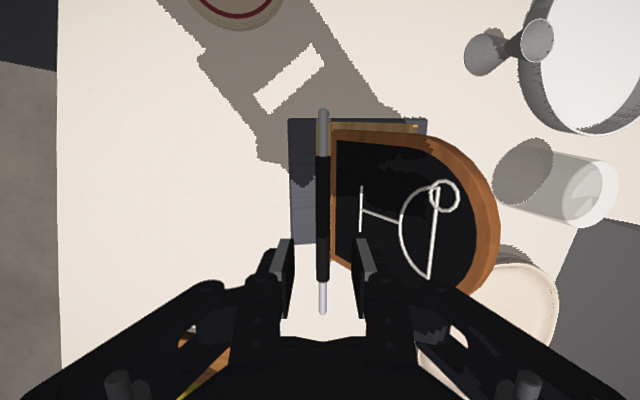

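The bail stands at about 1.29 and stays there. Now I'll close the fingers, go in front of the bar and push it back.

```bash
cat >> h.py <<'E'
def push(th,clear=0,depth=.010,pitch=10,half=.0145):
    M=down(P0[3],np.radians(pitch)); tip=bar(th)+M[:,2]*depth-M[:,0]*(.005+half+clear); return tip-M[:,2]*.173,M
E
python3 -c "
from h import *
for th,cl,d in ((1.3,.025,-.045),(1.3,.025,.01),(1.3,.003,.01),(1.5,0,.01),(1.7,0,.01),(1.85,0,.01),(1.99,0,.01)):
  p,M=push(th,cl,d); print(th,p.round(4)); rel(p,M)
"
```

```text
1.3 [ 0.4458 -0.1996  0.33  ]
t [-41.9   0.2   2.7] w [ 0.0009 -0.0027 -0.    ]
1.3 [ 0.4552 -0.1976  0.2758]
t [-42.1   0.2  57.7] w [ 0.0009 -0.0027 -0.    ]
1.3 [ 0.4764 -0.1931  0.2796]
t [-20.1   0.2  57.8] w [ 0.0009 -0.0027 -0.    ]
1.5 [ 0.4909 -0.19    0.2811]
t [-5.1  0.2 58.9] w [ 0.0009 -0.0027 -0.    ]
1.7 [ 0.5026 -0.1875  0.2797]
t [ 6.3  0.2 62.4] w [ 0.0009 -0.0027 -0.    ]
1.85 [ 0.511  -0.1857  0.2772]
t [14.4  0.2 66.5] w [ 0.0009 -0.0027 -0.    ]
1.99 [ 0.5184 -0.1841  0.2736]
t [21.2  0.2 71.3] w [ 0.0009 -0.0027 -0.    ]
```

{"method": "apply_moves", "body": {"steps": [{"tx": -20,"ty": 0,"tz": 0,"wx": 0,"wy": 0,"wz": 0},{"tx": -45,"ty": 0,"tz": 0,"wx": 0,"wy": 0,"wz": 0},{"tx": -45,"ty": 0,"tz": 0,"wx": 0,"wy": 0,"wz": 0},{"tx": -45,"ty": 0,"tz": 15,"wx": 0,"wy": 0,"wz": 0},{"tx": -45,"ty": 0,"tz": 40,"wx": 0,"wy": 0,"wz": 0},{"tx": -45,"ty": 0,"tz": 58,"wx": 0,"wy": 0,"wz": 0},{"tx": -45,"ty": 0,"tz": 58,"wx": 0,"wy": 0,"wz": 0},{"tx": -45,"ty": 0,"tz": 58,"wx": 0,"wy": 0,"wz": 0}], "hand": 0, "force": 30}}

```text
time: 18.55
eef_pos: [0.4527, -0.1979, 0.2742]
tcp_rot: [0.991, 0.104, 0.087, -0.01]
contact_force: [0.8, 0.5, 0.1]
opening: -0.002
```

```bash
python3 -c "
from h import *
snap('side','sN'); snap('wrist','wN')
s=readout.get_state(); print(s['eef_pos'],s['contact_force'].round(2),s['opening'])
crop('sN',310,110,430,240,5,'sNc')
for th,cl,d in ((1.3,.003,.01),(1.5,0,.01),(1.7,0,.01),(1.85,0,.01),(1.99,0,.01)):
  p,M=push(th,cl,d); print(th,p.round(4)); rel(p,M)
"
```

```text
[ 0.45294546 -0.1982603   0.27566117] [-0.4  -0.03 -0.08] -0.0006683564192828743
1.3 [ 0.4764 -0.1931  0.2796]
t [24.3 -0.2  0.4] w [ 0.0014 -0.0032  0.0002]
1.5 [ 0.4909 -0.19    0.2811]
t [39.2 -0.2  1.5] w [ 0.0014 -0.0032  0.0002]
1.7 [ 0.5026 -0.1875  0.2797]
t [50.7 -0.2  5. ] w [ 0.0014 -0.0032  0.0002]
1.85 [ 0.511  -0.1857  0.2772]
t [58.7 -0.2  9. ] w [ 0.0014 -0.0032  0.0002]
1.99 [ 0.5184 -0.1841  0.2736]
t [65.6 -0.2 13.9] w [ 0.0014 -0.0032  0.0002]
```

View pics/sNc.png

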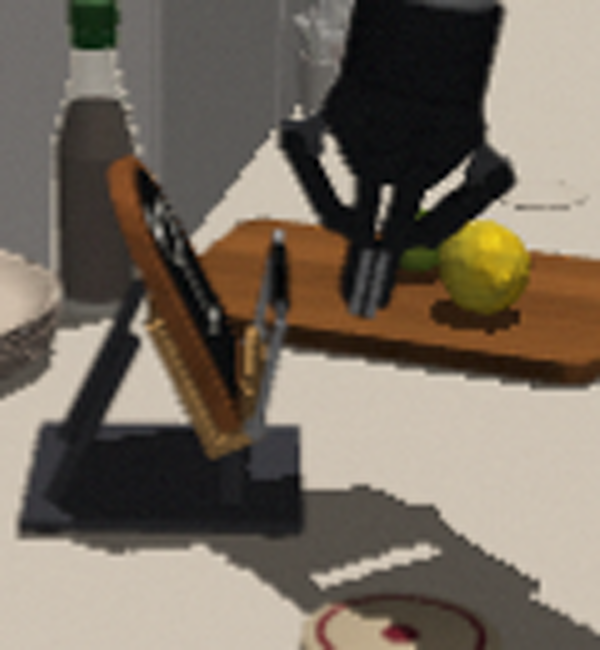

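View pics/wN.png

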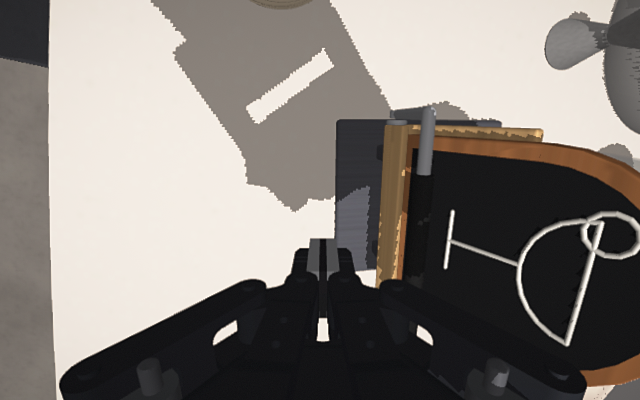

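```bash
python3 -c "
from h import *
for th,cl,d,pi in ((1.3,.003,.01,14),(1.5,0,.009,18),(1.7,0,.008,18),(1.85,0,.008,18),(1.93,0,.008,18),(1.99,0,.008,18)):
  p,M=push(th,cl,d,pi); print(th,p.round(4)); rel(p,M)
"
```

```text
1.3 [ 0.4658 -0.1953  0.2757]
t [13.  -0.2  2.3] w [0.0014 0.0666 0.0002]
1.5 [ 0.4697 -0.1945  0.2739]
t [16.6 -0.2  4.7] w [0.0014 0.1364 0.0003]
1.7 [ 0.481  -0.1921  0.2735]
t [27.9 -0.2  7.2] w [0.0014 0.1364 0.0003]
1.85 [ 0.4895 -0.1903  0.2709]
t [35.9 -0.2 11.3] w [0.0014 0.1364 0.0003]
1.93 [ 0.4938 -0.1894  0.269 ]
t [39.9 -0.2 13.9] w [0.0014 0.1364 0.0003]
1.99 [ 0.4969 -0.1887  0.2674]
t [42.8 -0.2 16.1] w [0.0014 0.1364 0.0003]
```

{"method": "apply_moves", "body": {"steps": [{"tx": 6,"ty": 0,"tz": 1,"wx": 0,"wy": 0.04,"wz": 0},{"tx": 11,"ty": 0,"tz": 2.5,"wx": 0,"wy": 0.08,"wz": 0},{"tx": 14,"ty": 0,"tz": 4,"wx": 0,"wy": 0.12,"wz": 0},{"tx": 17,"ty": 0,"tz": 5,"wx": 0,"wy": 0.136,"wz": 0},{"tx": 21,"ty": 0,"tz": 6,"wx": 0,"wy": 0.136,"wz": 0},{"tx": 25,"ty": 0,"tz": 6.5,"wx": 0,"wy": 0.136,"wz": 0},{"tx": 28,"ty": 0,"tz": 7,"wx": 0,"wy": 0.136,"wz": 0},{"tx": 28,"ty": 0,"tz": 7,"wx": 0,"wy": 0.136,"wz": 0}]}}

```text
time: 19.45
eef_pos: [0.481, -0.192, 0.2729]
tcp_rot: [0.982, 0.104, 0.155, -0.016]
contact_force: [0.3, -0.2, -1.0]
opening: -0.0
```

```bash
python3 -c "
from h import *
snap('side','sO'); snap('wrist','wO')
s=readout.get_state(); print(s['time'],s['eef_pos'],s['contact_force'].round(2),s['opening'])
crop('sO',310,110,430,240,5,'sOc')
for th,cl,d,pi in ((1.7,0,.008,18),(1.85,0,.008,18),(1.93,0,.008,18),(1.99,0,.008,18)):
  p,M=push(th,cl,d,pi); print(th,p.round(4)); rel(p,M)
"
```

```text
19.55 [ 0.48073695 -0.19192815  0.27274623] [ 0.13 -0.95 -0.53] -0.004306001041993845
1.7 [ 0.481  -0.1921  0.2735]
t [ 0.5  0.2 -0.6] w [0.     0.0016 0.0002]
1.85 [ 0.4895 -0.1903  0.2709]
t [7.9 0.2 4.5] w [0.     0.0016 0.0002]
1.93 [ 0.4938 -0.1894  0.269 ]
t [11.5  0.2  7.6] w [0.     0.0016 0.0002]
1.99 [ 0.4969 -0.1887  0.2674]
t [14.   0.2 10.2] w [0.     0.0016 0.0002]
```

View pics/sOc.png

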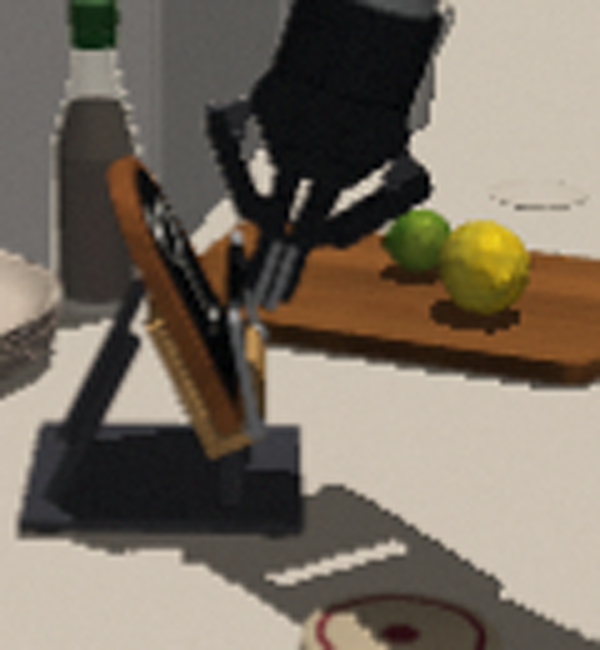

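View pics/wO.png

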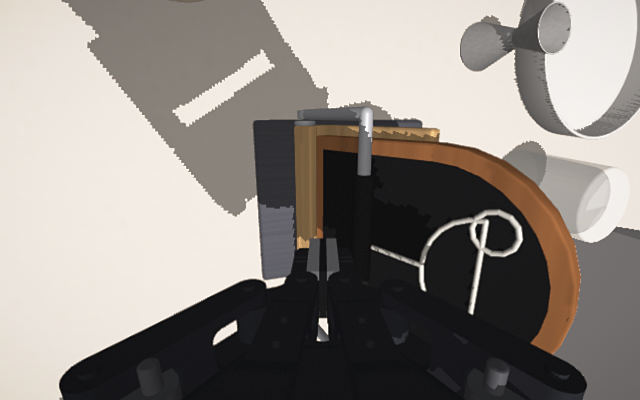

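The bar is moving back, now at about 1.65. I'll keep pushing slowly.

{"method": "apply_moves", "body": {"steps": [{"tx": 3,"ty": 0,"tz": 1,"wx": 0,"wy": 0,"wz": 0},{"tx": 6,"ty": 0,"tz": 3,"wx": 0,"wy": 0,"wz": 0},{"tx": 9,"ty": 0,"tz": 5,"wx": 0,"wy": 0,"wz": 0},{"tx": 11.5,"ty": 0,"tz": 7,"wx": 0,"wy": 0,"wz": 0},{"tx": 11.5,"ty": 0,"tz": 7,"wx": 0,"wy": 0,"wz": 0}]}}

```text
time: 20.05
eef_pos: [0.4938, -0.1892, 0.2695]
tcp_rot: [0.982, 0.104, 0.155, -0.016]
contact_force: [0.1, 0.2, -0.4]
opening: 0.002
```

```bash
python3 -c "
from h import *
snap('side','sP'); snap('wrist','wP')
s=readout.get_state(); print(s['time'],s['eef_pos'],s['contact_force'].round(2),s['wrist_torque'].round(2))
im=np.hstack([cv2.resize(cv2.imread('pics/sP.png')[130:230,310:400],None,fx=4,fy=4,interpolation=cv2.INTER_CUBIC),cv2.resize(cv2.imread('pics/wP.png')[90:290,260:440],None,fx=2,fy=2,interpolation=cv2.INTER_CUBIC)]);cv2.imwrite('pics/P.png',im)
"
```

```text
20.15 [ 0.49358044 -0.18929261  0.26961336] [0.26 0.34 0.33] [-0.01  0.16 -0.06]
```

View pics/P.png

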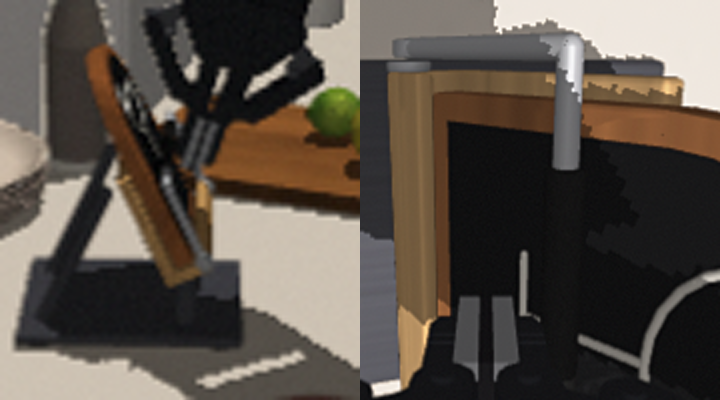

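{"method": "apply_moves", "body": {"steps": [{"tx": 1.2,"ty": 0,"tz": 1,"wx": 0,"wy": 0,"wz": 0},{"tx": 2.5,"ty": 0,"tz": 2,"wx": 0,"wy": 0,"wz": 0},{"tx": 3.7,"ty": 0,"tz": 2.5,"wx": 0,"wy": 0,"wz": 0},{"tx": 3.7,"ty": 0,"tz": 2.5,"wx": 0,"wy": 0,"wz": 0}]}}

```text
time: 20.55
eef_pos: [0.4976, -0.1884, 0.2683]
tcp_rot: [0.982, 0.104, 0.155, -0.016]
contact_force: [-0.2, -0.1, -0.0]
opening: 0.0
```

```bash
python3 -c "
from h import *
s=readout.get_state(); print(s['time'],s['eef_pos'],s['contact_force'].round(2),s['wrist_torque'].round(2))
"
```

```text
20.55 [ 0.49763112 -0.18841811  0.26825321] [-0.21 -0.08 -0.  ] [-0.02  0.17  0.03]
```

{"method": "apply_moves", "body": {"steps": [{"tx": 1,"ty": 0,"tz": 0.5,"wx": 0,"wy": 0,"wz": 0},{"tx": 2,"ty": 0,"tz": 0.5,"wx": 0,"wy": 0,"wz": 0},{"tx": 3,"ty": 0,"tz": 0.5,"wx": 0,"wy": 0,"wz": 0},{"tx": 3,"ty": 0,"tz": 0.5,"wx": 0,"wy": 0,"wz": 0}]}}

```text
time: 20.95
eef_pos: [0.4992, -0.1883, 0.2684]
tcp_rot: [0.983, 0.105, 0.152, -0.016]
contact_force: [-12.3, -2.6, 5.7]
opening: 0.001
```

```bash
python3 -c "
from h import *
snap('side','sQ'); snap('wrist','wQ')
s=readout.get_state(); print(s['time'],s['eef_pos'],s['contact_force'].round(2),s['wrist_torque'].round(2))
im=np.hstack([cv2.resize(cv2.imread('pics/sQ.png')[130:230,310:400],None,fx=4,fy=4,interpolation=cv2.INTER_CUBIC),cv2.resize(cv2.imread('pics/wQ.png')[90:290,260:440],None,fx=2,fy=2,interpolation=cv2.INTER_CUBIC)]);cv2.imwrite('pics/Q.png',im)
"
```

```text
21.05 [ 0.49916339 -0.18828855  0.26839409] [-12.08  -3.5    4.77] [-0.45  1.73 -0.14]
```

View pics/Q.png

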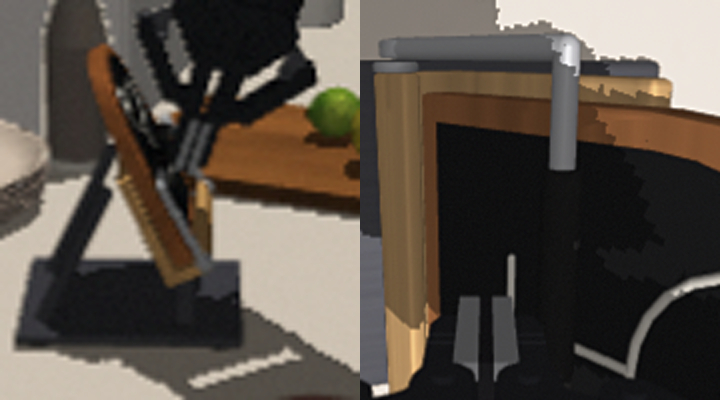

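13 N along the board's normal could be the fingertip touching the board rather than the bar. I'll back off and check the bail angle.

{"method": "apply_moves", "body": {"steps": [{"tx": -4,"ty": 0,"tz": -1,"wx": 0,"wy": 0,"wz": 0},{"tx": -12,"ty": 0,"tz": -2,"wx": 0,"wy": 0,"wz": 0},{"tx": -25,"ty": 0,"tz": -10,"wx": 0,"wy": 0,"wz": 0},{"tx": -40,"ty": 0,"tz": -40,"wx": 0,"wy": 0,"wz": 0},{"tx": -40,"ty": 0,"tz": -80,"wx": 0,"wy": 0,"wz": 0},{"tx": -40,"ty": 0,"tz": -90,"wx": 0,"wy": 0,"wz": 0},{"tx": -40,"ty": 0,"tz": -90,"wx": 0,"wy": 0,"wz": 0}]}}

```text
time: 21.75
eef_pos: [0.4364, -0.2019, 0.3445]
tcp_rot: [0.982, 0.103, 0.157, -0.014]
contact_force: [0.6, -0.5, 0.3]
opening: -0.004
```

```bash
python3 -c "
from h import *
from ov import ov
snap('side','sR'); snap('wrist','wR'); snap('top','tR')
s=readout.get_state(); print(s['time'],s['eef_pos'],s['contact_force'].round(2),s['wrist_torque'].round(2))
ov('sR',310,130,420,240,6,'sRo',seated=False,board=False,th=1.99)
ov('wR',240,60,540,280,2.6,'wRo',seated=False,board=False,th=1.99)
crop('wR',240,60,540,280,2.6,'wRc')
"
```

```text
21.9 [ 0.43609064 -0.20108575  0.34063245] [-0.05 -0.02 -0.86] [-0.03  0.14  0.05]
```

View pics/sRo.png

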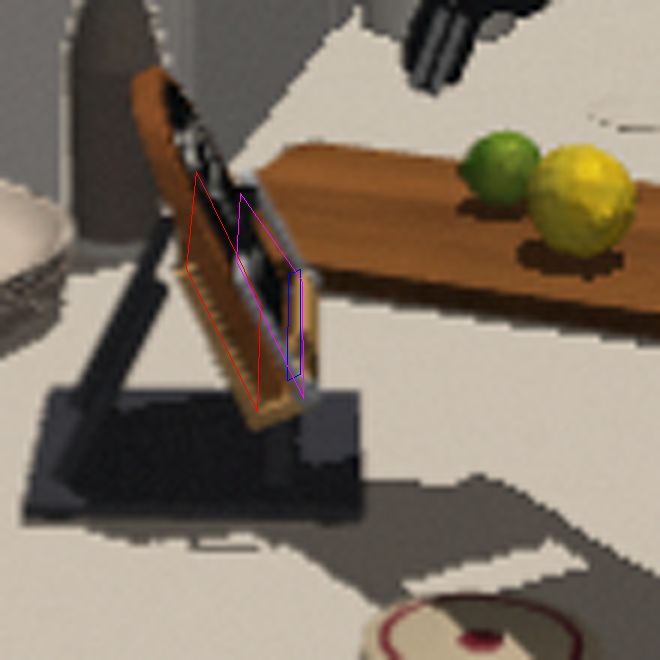

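View pics/wRo.png

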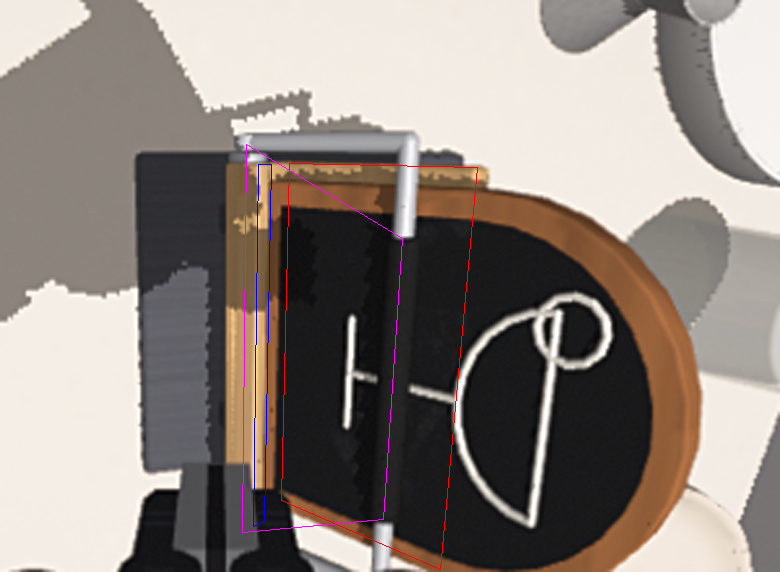

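View pics/wRc.png

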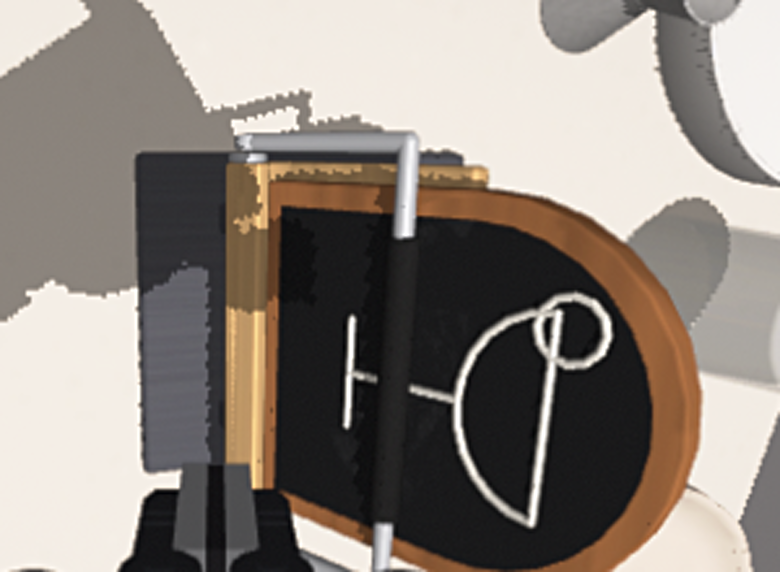

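```bash
python3 -c "
from h import *
c,s=load('wR'); Rb,Rr,o=stand_T(P0)
for th in (1.75,1.85,1.9,1.95,1.99,2.05):
  print(th,[((proj(c,bar(th)+Rb@[0,y,0],s)[0]-[240,60])*2.6).round(1).tolist() for y in (.045,-.045)])
f=lambda m:((proj(c,o+Rr@np.array(m)/1000,s)[0]-[240,60])*2.6).round(1).tolist()
print('board front bottom corners',f((-12,60,0)),f((-12,-60,0)),'top arch',f((-12,0,140)), 'resttop',f((0,65,72)))
crop('sR',330,140,400,215,8,'sRz')
"
```

```text
1.75 [[369.3, 241.0], [353.1, 532.0]]
1.85 [[383.9, 239.5], [366.5, 526.6]]
1.9 [[390.5, 238.8], [372.5, 523.6]]
1.95 [[396.4, 238.0], [378.0, 520.6]]
1.99 [[400.8, 237.3], [382.1, 518.1]]
2.05 [[406.7, 236.2], [387.7, 514.2]]
board front bottom corners [264.9, 177.5] [259.3, 496.5] top arch [684.1, 453.5] resttop [475.8, 166.5]
```

View pics/sRz.png

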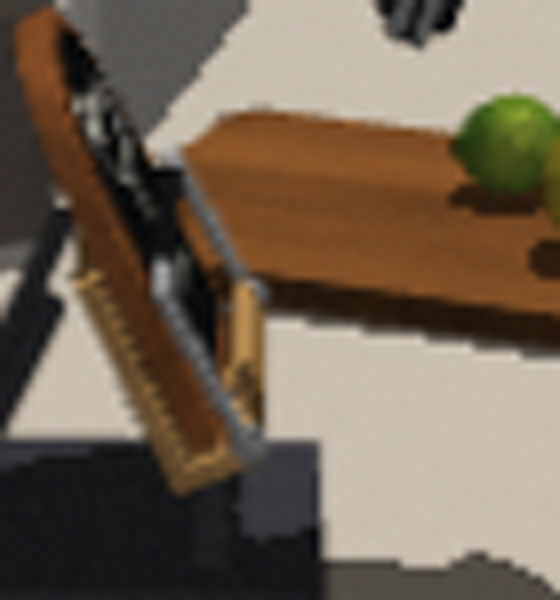

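```bash
python3 -c "
from h import *
c,s=load('wQ'); Rb,Rr,o=stand_T(P0); R=Ro.from_quat(s['tcp_rot']).as_matrix()
for hx in (.009,.012,.0145):
  print(hx,(Rr.T@(s['eef_pos']+R@[hx,0,.173]-o)*1000).round(1))
print('bar1.99',(Rr.T@(bar(1.99)-o)*1000).round(1),'1.95',(Rr.T@(bar(1.95)-o)*1000).round(1))
t=Rr.T@R; print(t.round(3).tolist())
"
```

```text
0.009 [-18.9   0.2  47.6]
0.012 [-16.7   0.2  49.7]
0.0145 [-14.8   0.2  51.4]
bar1.99 [-17.4  -0.   59.7] 1.95 [-19.8   0.   59.8]
[[0.737, 0.002, 0.676], [0.002, -1.0, 0.001], [0.676, 0.0, -0.737]]
```

The bail reads about 1.96–2.0. At contact the fingertip corner was only a few mm from the board, so I'll press again with a shallower tip that can only touch the bar.

```bash
python3 -c "
from h import *
for cl in (.03,.006,0,-.003):
  p,M=push(1.98,cl,.002,18); print(cl,p.round(4)); rel(p,M)
"
```

```text
0.03 [ 0.4667 -0.1952  0.2641]
t [ 6.2  0.7 82.4] w [-0.0017  0.0031 -0.0003]
0.006 [ 0.489  -0.1904  0.2715]
t [30.2  0.7 82.3] w [-0.0017  0.0031 -0.0003]
0 [ 0.4946 -0.1892  0.2734]
t [36.2  0.7 82.3] w [-0.0017  0.0031 -0.0003]
-0.003 [ 0.4974 -0.1886  0.2743]
t [39.2  0.7 82.3] w [-0.0017  0.0031 -0.0003]
```

{"method": "apply_moves", "body": {"steps": [{"tx": 5,"ty": 0,"tz": 30,"wx": 0,"wy": 0,"wz": 0},{"tx": 6,"ty": 0,"tz": 65,"wx": 0,"wy": 0,"wz": 0},{"tx": 6,"ty": 0,"tz": 80,"wx": 0,"wy": 0,"wz": 0},{"tx": 15,"ty": 0,"tz": 82,"wx": 0,"wy": 0,"wz": 0},{"tx": 25,"ty": 0,"tz": 82,"wx": 0,"wy": 0,"wz": 0},{"tx": 32,"ty": 0,"tz": 82,"wx": 0,"wy": 0,"wz": 0},{"tx": 35,"ty": 0,"tz": 82,"wx": 0,"wy": 0,"wz": 0},{"tx": 35,"ty": 0,"tz": 82,"wx": 0,"wy": 0,"wz": 0}]}}

```text
time: 22.7
eef_pos: [0.4943, -0.1894, 0.2763]
tcp_rot: [0.982, 0.104, 0.156, -0.015]
contact_force: [-0.2, -0.5, 0.0]
opening: -0.002
```

```bash
python3 -c "
from h import *
s=readout.get_state(); print(s['time'],s['eef_pos'],s['contact_force'].round(2),s['wrist_torque'].round(2))
"
```

```text
22.7 [ 0.49425362 -0.18939072  0.27633013] [-0.24 -0.45  0.03] [-0.02  0.14  0.03]
```

{"method": "apply_moves", "body": {"steps": [{"tx": 1,"ty": 0,"tz": 2,"wx": 0,"wy": 0,"wz": 0},{"tx": 2,"ty": 0,"tz": 2,"wx": 0,"wy": 0,"wz": 0},{"tx": 3,"ty": 0,"tz": 2,"wx": 0,"wy": 0,"wz": 0},{"tx": 4,"ty": 0,"tz": 2,"wx": 0,"wy": 0,"wz": 0},{"tx": 4,"ty": 0,"tz": 2,"wx": 0,"wy": 0,"wz": 0}]}}

```text
time: 23.2
eef_pos: [0.4979, -0.1884, 0.2744]
tcp_rot: [0.982, 0.103, 0.155, -0.016]
contact_force: [-0.3, -0.3, 0.2]
opening: 0.001
```

```bash
python3 -c "
from h import *
s=readout.get_state(); print(s['time'],s['eef_pos'],s['contact_force'].round(2),s['wrist_torque'].round(2))
snap('wrist','wS');snap('side','sS')
im=np.hstack([cv2.resize(cv2.imread('pics/sS.png')[130:230,310:400],None,fx=4,fy=4,interpolation=cv2.INTER_CUBIC),cv2.resize(cv2.imread('pics/wS.png')[90:290,260:440],None,fx=2,fy=2,interpolation=cv2.INTER_CUBIC)]);cv2.imwrite('pics/S.png',im)
"
```

```text
23.2 [ 0.49786454 -0.18842613  0.27436292] [-0.28 -0.32  0.25] [0.03 0.15 0.01]
```

View pics/S.png

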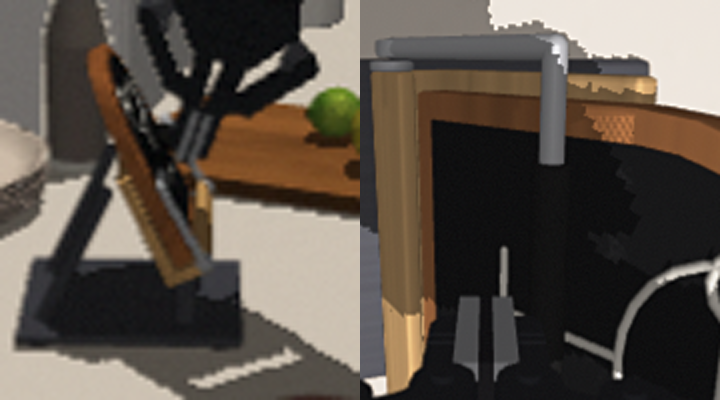

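{"method": "apply_moves", "body": {"steps": [{"tx": 1,"ty": 0,"tz": 0.5,"wx": 0,"wy": 0,"wz": 0},{"tx": 2,"ty": 0,"tz": 1,"wx": 0,"wy": 0,"wz": 0},{"tx": 3,"ty": 0,"tz": 1,"wx": 0,"wy": 0,"wz": 0},{"tx": 3,"ty": 0,"tz": 1,"wx": 0,"wy": 0,"wz": 0}]}}

```text
time: 23.7
eef_pos: [0.5001, -0.1881, 0.2741]
tcp_rot: [0.983, 0.104, 0.153, -0.016]
contact_force: [-9.4, -1.1, 4.7]
opening: 0.001
```

```bash
python3 -c "
from h import *
s=readout.get_state(); print(s['time'],s['eef_pos'],s['contact_force'].round(2),s['wrist_torque'].round(2))
"
```

```text
23.7 [ 0.50005234 -0.18808121  0.27408623] [-9.38 -1.14  4.66] [-0.34  1.29 -0.01]
```

At 5.5 mm higher the contact comes at almost the same place, so it is the bar bearing on the board at about 10 N. Retreating well clear.

{"method": "apply_moves", "body": {"steps": [{"tx": -3,"ty": 0,"tz": 0,"wx": 0,"wy": 0,"wz": 0},{"tx": -12,"ty": 0,"tz": -2,"wx": 0,"wy": 0,"wz": 0},{"tx": -25,"ty": 0,"tz": -10,"wx": 0,"wy": 0,"wz": 0},{"tx": -40,"ty": 0,"tz": -40,"wx": 0,"wy": 0,"wz": 0},{"tx": -40,"ty": 0,"tz": -80,"wx": 0,"wy": 0,"wz": 0},{"tx": -40,"ty": 0,"tz": -120,"wx": 0,"wy": 0,"wz": 0},{"tx": -40,"ty": 0,"tz": -140,"wx": 0,"wy": 0,"wz": 0},{"tx": -40,"ty": 0,"tz": -140,"wx": 0,"wy": 0,"wz": 0},{"tx": -40,"ty": 0,"tz": -140,"wx": 0,"wy": 0,"wz": 0}]}}

```text
time: 24.6
eef_pos: [0.4213, -0.2044, 0.3945]
tcp_rot: [0.982, 0.103, 0.155, -0.016]
contact_force: [0.9, 0.4, -0.4]
opening: -0.001
```

```bash
python3 -c "
from h import *
from ov import ov
snap('side','sT'); snap('wrist','wT'); snap('top','tT')
c,s=load('wT'); print(s['time'],s['eef_pos'],s['contact_force'].round(2),s['dq'].round(3))
ov('sT',310,130,420,240,5,'sTo',seated=True,th=1.99)
ov('wT',240,40,540,260,2.6,'wTo',seated=True,th=1.99)
crop('wT',240,40,540,260,2.6,'wTc')
Rb,Rr,o=stand_T(P0)
for th in (1.85,1.9,1.95,1.99,2.05):
  print(th,[((proj(c,bar(th)+Rb@[0,y,0],s)[0]-[240,40])*2.6).round(1).tolist() for y in (.045,-.045)])
f=lambda m:((proj(c,o+Rr@np.array(m)/1000,s)[0]-[240,40])*2.6).round(1).tolist()
print(f((0,65,72)),f((-18,65,8)))
"
```

```text
24.65 [ 0.42127139 -0.2042747   0.39345823] [ 0.36  0.13 -1.  ] [ 0.005  0.02   0.014 -0.004  0.004  0.001]
1.85 [[350.5, 277.6], [339.3, 516.1]]
1.9 [[356.0, 277.1], [344.5, 514.1]]
1.95 [[361.1, 276.5], [349.3, 512.0]]
1.99 [[364.9, 276.1], [352.8, 510.3]]
2.05 [[370.1, 275.4], [357.7, 507.6]]
[425.6, 218.4] [260.1, 216.2]
```

View pics/sTo.png

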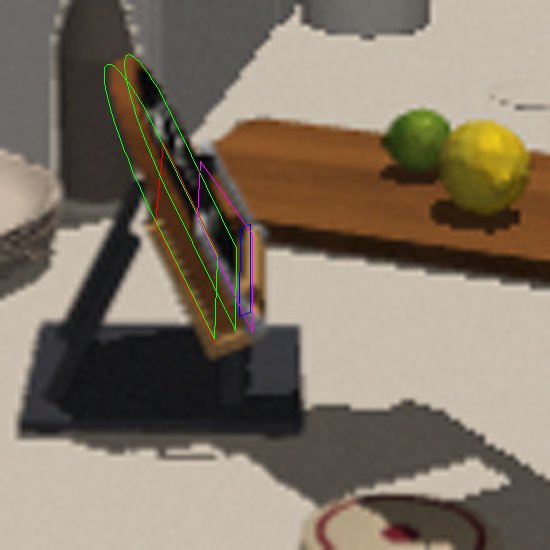

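View pics/wTo.png

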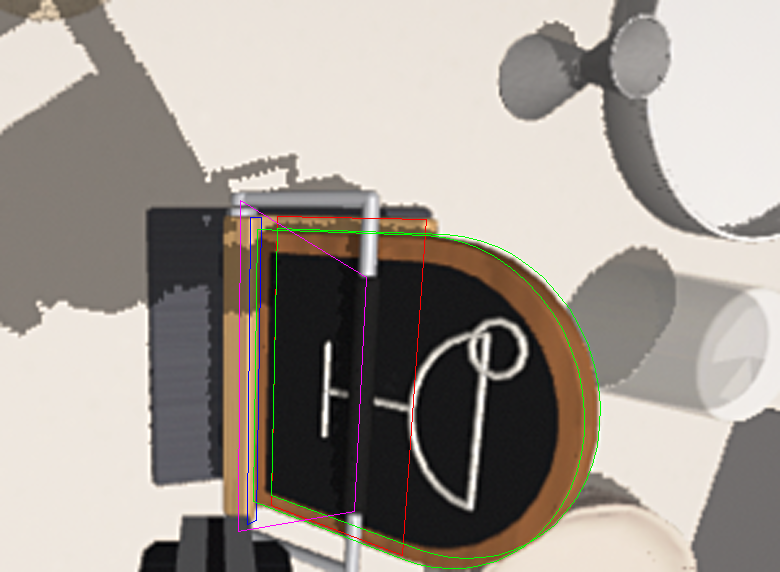

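View pics/wTc.png

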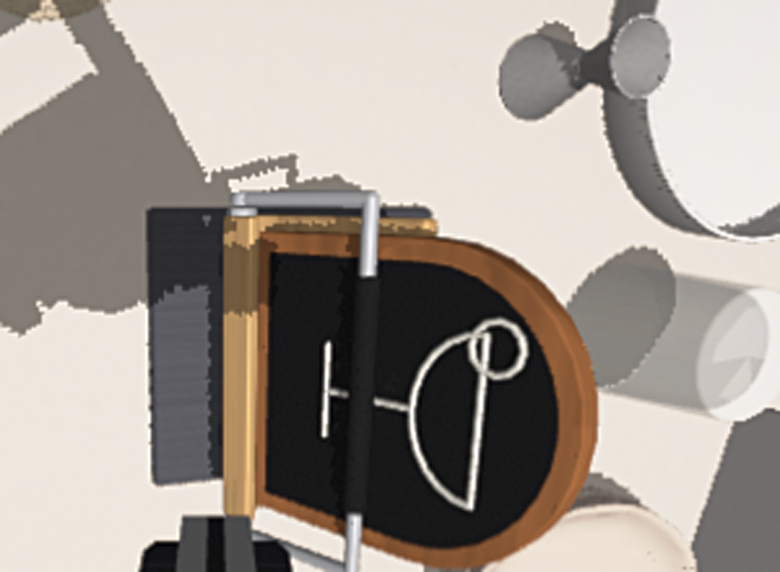

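View pics/tT.png

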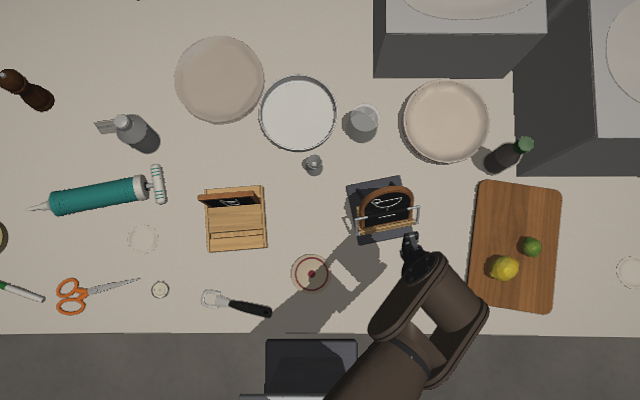

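The bail matches the 1.99 model to about 1 px, and the board overlay fits the seated pose. The square board and bar things look where they were, and the arm is clear and at rest. Handing in.

```bash
python3 -c "
from h import *
s=readout.get_state(); print(s['time'],s['contact_force'].round(2),s['dq'].round(3)); print(ctrl.sign_off())
"
```

```text
24.75 [-0.33 -0.42  0.78] [ 0.004  0.006 -0.005  0.001  0.002  0.   ]
the job is handed in; nothing more can be done
None
```

The round-topped board is on the stand's ledge, round end up and leaning flat against the rest. The bail's bar bears on its front, the gripper has let go, and I handed the job in at about 24.8 s.

**What I did:** I took the board out of the near slot of the rack, lowered it along the slope until the wrist force showed it on the ledge, eased it back against the rest and released it. Then I gripped the bail bar, swung it to about 1.3 rad, let go, and pushed it onto the board with closed fingers from in front.

**Last checks:**
- **Board:** at release the arm pose put its centre at about x -6, y 0, z 69 mm in the stand's frame. The camera overlays afterwards agreed with the seated pose to within a couple of pixels.
- **Bail:** the wrist image puts it at about 2.0 rad, from the bar lying within 1 px of the 1.99 model.
- **Surroundings:** by eye in the last top picture, the square board and the bar things stand where they started. I did not measure them again.
- **Robot:** clear of everything, at rest, with contact force under 1 N.

**What disagreed or was unclear:**
- The wrist-camera fits read about 1.5 mm low in height, so I used the stated heights.
- I could not tell at first whether the first press (13 N) was the bar or a fingertip touching the board. I pressed again about 5.5 mm higher; contact came at nearly the same place, at about 10 N, so I took it to be the bar on the board.
- Gripping the bar caused about 15–22 N of side load until I corrected the path by a few millimetres.

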